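# Probe the pan blocks and cap the blind bores

### The job

Flip the brass flaps of the walnut blocks open by their tails and feel each bore down to its bottom with the probe pin, taking the blocks in order from the robot's left (+y) to its right. Finish with the flap pressed fully shut on every block whose bore is blind, the flap left standing open on every block bored right through, all blocks upright on the bench, and the probe hanging in its stand again. Leave the lead weight and the maple wedge where they are.

Things in the scene. Friction and masses are not known exactly. Their poses are not given: they have to be found in the camera images.
- probe: Probe pin, 165 mm tall, 0.12 kg, upright. Origin = the lower tip of its steel pin, z up along the pin. Round steel pin of 8 mm diameter from 0 to 105 mm; brass flange of 40 mm diameter from 105 to 111 mm; round blue handle of 22 mm diameter from 111 to 165 mm (the grip; its top 4 mm are brass).
- stand: Fixed pale wooden stand, 60 x 60 mm, 110 mm high, with an upright hole of 24 mm diameter right through it. Origin at the centre of its underside on the bench, z up. The probe hangs in the hole with its flange resting on the stand's top (probe tip then 5 mm above the bench).
- weight: Bystander: small dark lead weight with a brass knob, 52 mm diameter, 59 mm tall. Origin at the centre of its underside.
- wedge: Bystander: pale maple chamber wedge (a plain strip), 100 x 28 x 18 mm, lying flat. Origin at the centre of its underside, x along it.
- block_a: Loose walnut block, 0.4 kg, 70 (x) x 50 (y) x 45 (z) mm; origin at the centre of its underside. Upright bore of 16 mm diameter on its z axis, mouth at z = 45 mm: either right through (pin goes 45 mm down, to the bench) or blind (floor 20 mm below the mouth), not told: feel it. 4 or 5 blocks are there; absent ones read None.
- flap_a (a joint): Brass flap of block_a, rad: 0 shut, grows opening, stop 1.35. Hinge along y at x 30, z 49 mm of the block (block ends at x 35); stiff (0.02 N m), stays put. Plate 4 mm thick, 40 wide, 50 long to -x, level when shut; at the stop nearly upright: to shut, push it over from behind, then press it down. Tail 32 long, 22 wide, 4 thick, to +x, slopes up 37 deg when shut; press it down to open.
- block_b: Loose walnut block, 0.4 kg, 70 (x) x 50 (y) x 45 (z) mm; origin at the centre of its underside. Upright bore of 16 mm diameter on its z axis, mouth at z = 45 mm: either right through (pin goes 45 mm down, to the bench) or blind (floor 20 mm below the mouth), not told: feel it. 4 or 5 blocks are there; absent ones read None.
- flap_b (a joint): Brass flap of block_b, rad: 0 shut, grows opening, stop 1.35. Hinge along y at x 30, z 49 mm of the block (block ends at x 35); stiff (0.02 N m), stays put. Plate 4 mm thick, 40 wide, 50 long to -x, level when shut; at the stop nearly upright: to shut, push it over from behind, then press it down. Tail 32 long, 22 wide, 4 thick, to +x, slopes up 37 deg when shut; press it down to open.
- block_c: Loose walnut block, 0.4 kg, 70 (x) x 50 (y) x 45 (z) mm; origin at the centre of its underside. Upright bore of 16 mm diameter on its z axis, mouth at z = 45 mm: either right through (pin goes 45 mm down, to the bench) or blind (floor 20 mm below the mouth), not told: feel it. 4 or 5 blocks are there; absent ones read None.
- flap_c (a joint): Brass flap of block_c, rad: 0 shut, grows opening, stop 1.35. Hinge along y at x 30, z 49 mm of the block (block ends at x 35); stiff (0.02 N m), stays put. Plate 4 mm thick, 40 wide, 50 long to -x, level when shut; at the stop nearly upright: to shut, push it over from behind, then press it down. Tail 32 long, 22 wide, 4 thick, to +x, slopes up 37 deg when shut; press it down to open.
- block_d: Loose walnut block, 0.4 kg, 70 (x) x 50 (y) x 45 (z) mm; origin at the centre of its underside. Upright bore of 16 mm diameter on its z axis, mouth at z = 45 mm: either right through (pin goes 45 mm down, to the bench) or blind (floor 20 mm below the mouth), not told: feel it. 4 or 5 blocks are there; absent ones read None.
- flap_d (a joint): Brass flap of block_d, rad: 0 shut, grows opening, stop 1.35. Hinge along y at x 30, z 49 mm of the block (block ends at x 35); stiff (0.02 N m), stays put. Plate 4 mm thick, 40 wide, 50 long to -x, level when shut; at the stop nearly upright: to shut, push it over from behind, then press it down. Tail 32 long, 22 wide, 4 thick, to +x, slopes up 37 deg when shut; press it down to open.
- block_e: Loose walnut block, 0.4 kg, 70 (x) x 50 (y) x 45 (z) mm; origin at the centre of its underside. Upright bore of 16 mm diameter on its z axis, mouth at z = 45 mm: either right through (pin goes 45 mm down, to the bench) or blind (floor 20 mm below the mouth), not told: feel it. 4 or 5 blocks are there; absent ones read None.
- flap_e (a joint): Brass flap of block_e, rad: 0 shut, grows opening, stop 1.35. Hinge along y at x 30, z 49 mm of the block (block ends at x 35); stiff (0.02 N m), stays put. Plate 4 mm thick, 40 wide, 50 long to -x, level when shut; at the stop nearly upright: to shut, push it over from behind, then press it down. Tail 32 long, 22 wide, 4 thick, to +x, slopes up 37 deg when shut; press it down to open.
There are look-alikes about, which are no part of the job. What is shaped like the block_e but turquoise is not meant.

How it is judged:
On the way, in this order (a step that is already met when the one before it is completed fails the run):
1. the pin tip has reached the bottom of the bore of block_a (if present), the blocks being lettered from left to right (horizontal distance between probe and block_a below 0.012 m and (z of probe in the frame of block_a below 0.006 m or (x of floor_a_c0 in the frame of block_a above -0.012 m and z of probe in the frame of block_a below 0.031 m))), for 0.1 s.
2. the pin tip has reached the bottom of the bore of block_b (if present), the blocks being lettered from left to right (horizontal distance between probe and block_b below 0.012 m and (z of probe in the frame of block_b below 0.006 m or (x of floor_b_c0 in the frame of block_b above -0.012 m and z of probe in the frame of block_b below 0.031 m))), for 0.1 s.
3. the pin tip has reached the bottom of the bore of block_c (if present), the blocks being lettered from left to right (horizontal distance between probe and block_c below 0.012 m and (z of probe in the frame of block_c below 0.006 m or (x of floor_c_c0 in the frame of block_c above -0.012 m and z of probe in the frame of block_c below 0.031 m))), for 0.1 s.
4. the pin tip has reached the bottom of the bore of block_d (if present), the blocks being lettered from left to right (horizontal distance between probe and block_d below 0.012 m and (z of probe in the frame of block_d below 0.006 m or (x of floor_d_c0 in the frame of block_d above -0.012 m and z of probe in the frame of block_d below 0.031 m))), for 0.1 s.
5. the pin tip has reached the bottom of the bore of block_e (if present), the blocks being lettered from left to right (horizontal distance between probe and block_e below 0.012 m and (z of probe in the frame of block_e below 0.006 m or (x of floor_e_c0 in the frame of block_e above -0.012 m and z of probe in the frame of block_e below 0.031 m))), for 0.1 s.
At the end, for the whole second after the job is handed in: Flaps of blind blocks shut (below 0.12 rad), flaps of through-bored blocks open (above 0.7 rad), all blocks upright on the bench (tilt below 0.1 rad) and at rest; the probe upright in its stand with its flange on the top (within 14 mm of the axis, within 7 mm of fully down), at rest (((x of floor_a_c0 in the frame of block_a above -0.012 m and value of joint flap_a below 0.12 rad) or (not (x of floor_a_c0 in the frame of block_a above -0.012 m) and value of joint flap_a above 0.7 rad)) and angle between each of block_a, block_b, block_c, block_d, block_e's own z axis and vertical below 0.1 rad and height (world z) of each of block_a, block_b, block_c, block_d, block_e below 0.01 m and linear speed of each of block_a, block_b, block_c, block_d, block_e, probe below 0.02 m/s and ((x of floor_b_c0 in the frame of block_b above -0.012 m and value of joint flap_b below 0.12 rad) or (not (x of floor_b_c0 in the frame of block_b above -0.012 m) and value of joint flap_b above 0.7 rad)) and ((x of floor_c_c0 in the frame of block_c above -0.012 m and value of joint flap_c below 0.12 rad) or (not (x of floor_c_c0 in the frame of block_c above -0.012 m) and value of joint flap_c above 0.7 rad)) and ((x of floor_d_c0 in the frame of block_d above -0.012 m and value of joint flap_d below 0.12 rad) or (not (x of floor_d_c0 in the frame of block_d above -0.012 m) and value of joint flap_d above 0.7 rad)) and ((x of floor_e_c0 in the frame of block_e above -0.012 m and value of joint flap_e below 0.12 rad) or (not (x of floor_e_c0 in the frame of block_e above -0.012 m) and value of joint flap_e above 0.7 rad)) and horizontal distance between probe and stand below 0.014 m and angle between probe's own z axis and vertical below 0.12 rad and z of probe in the frame of stand below 0.012 m); the robot touches nothing.
It fails at once if the lead weight is shifted by more than 20 mm (distance of weight from where it was at the start of the episode above 0.02 m).
It fails at once if the maple wedge is shifted by more than 20 mm (distance of wedge from where it was at the start of the episode above 0.02 m).
Of block_a, block_b, block_c, block_d, block_e only 4 to 5 are there at a start; the rules pass over those that are not, and their reading is None.
At some moment in a run one of block_a, block_b, block_c, block_d, block_e may be knocked a few centimetres aside while the robot is not near it.
Once in a run the grip may slacken for a moment while it holds something.
It also fails if it takes over 210 s, if anything falls off the work surface, if the arm or the gripper's body presses on something with over 40 N, if the wrist force passes 120 N, or if a joint passes its speed limit or range.

### The arm

A 6-joint arm with a two-finger parallel gripper is mounted at the origin on the work surface. World frame = base frame: x ahead of the robot, y to its left, z up, the work surface at z = 0. Lengths are in m, angles in rad, forces in N, time in s.
With the tool pointing down it reaches from about 0.325 to 0.925 m from the base axis. Payload 3.1 kg.
Tool frame: the origin (TCP) lies midway between the tips of the shut fingers; the grasp point (between the pads) lies 19 mm behind it; z points along the fingers, y is the direction in which the jaws open and shut (so a half turn about z gives the same grasp; the last joint's range is limited). The gripper opens to 85 mm and grips with 20 to 120 N. Pads are 22 mm wide; open, the fingers measure 114 mm over their backs; the gripper's body (76 mm by 85 mm) begins 54 mm behind the grasp point. The pads swing forward as they close: fully open they stand 13 mm farther back than shut.
Start: joints at [1.005, 0.217, 1.613, -0, 1.311, -0.112], TCP at [0.274, 0.562, 0.231] pointing down, gripper open.
Joint ranges: [-2.75, 2.75], [-0.78, 2.1], [0.31, 2.55], [-1.13, 4.27], [0.13, 2.63], [-2.58, 2.58]. Speed limits (rad/s): [2.79, 2.79, 3.14, 3.14, 3.14, 3.14].

### API

Orientations are given as a unit quaternion [x, y, z, w].
In Python, from cell import readout, cams, manip gives the robot as it stands.
- The arm moves only by the tool send_rows, never from a script. Its argument "moves" is a list that holds one entry, the list of rows, each a list of 5 numbers: the shift along the tool's x, y, z in mm, then the turn about the tool's z in rad, then the opening in per cent of the stroke, from 0 (shut) to 100 (fully open). A call has 1 to 8 rows; each row shifts and turns the commanded pose from where the row before left it, along the tool's axes as they then stand; what a row does not reach is not made up. A row lasts 1/8 s, in which the tool goes at most 62.5 mm and 10.7 degrees, less where a joint would pass 70% of its speed; a pose out of reach is approached as far as the arm can. A call with a gripper value outside its range is refused whole. The fingers move at their own pace and stop on an object; "squeeze" is the grip in N (left out, the last holds). Time passes only in rows, so rows that do not move let the fingers close. It gives the time, the measured TCP pose, the force and the opening at its end, in the units of the state.
- readout.get_obs(): the state, without advancing time (a new reading comes with each control period).
- cams.read_camera(name): name is "side" or "top"; returns a dict with "image" (480x640x3 uint8, red, green, blue), "fx", "fy", "cx", "cy" (pixels), "distortion" ([k1, k2, p1, p2, k3] as OpenCV has them; the pictures are not rectified), "R" (3x3) and "t" (3): a world point X has camera coordinates R X + t. Camera axes: x right, y down, z forward; pixel columns grow to the right and rows downward; lengths in m; the calibration is good to about 2 mm. A picture is of the moment at which its call begins. There is no depth.
- manip.finish_job(): hands the job in, once; it reports no verdict.
The state is a dict: "t": time; "qpos": joint angles; "joint_vel": joint speeds; "effort": joint torques, N m; "tool_pos": TCP position; "eef_rot": TCP orientation; "wrist_force": force on the tool from outside, world axes, zero at the start; "ft_torque": the same for the moment, N m; "grip_width": finger opening in m.
Only numpy, scipy, OpenCV 4.12 (cv2) and the standard library are available. Lean on these libraries where they do the work, as an engineer would, in place of code of your own. Each camera call takes 0.05 s, during which the arm holds its last target.

## Working session

There is one attempt and no reset: what is moved stays moved. The work goes in short steps, Python scripts to look and compute and a tool call to move; the robot and the scene stay as the last step left them, time stands still between calls to the robot, and variables do not carry over. Pictures are saved under pics/ and viewed, and the job is handed in when it is done.

Besides the shell and the picture viewer there is one more tool, called after ">>>" as name([rows], argument=value, ...), one row to a line, values as JSON. send_rows: Moves the arm, as the interface text tells. Its arguments: {"type":"object","properties":{"moves":{"type":"array"},"squeeze":{"type":"number"}},"required":["moves"]}

```bash
ls; mkdir -p pics; python3 - <<'E'
from cell import readout, cams, manip
import cv2
print(readout.get_obs())
for n in ("side","top"):
    c=cams.read_camera(n); cv2.imwrite(f"pics/{n}0.png",c["image"][:,:,::-1])
    print({k:v for k,v in c.items() if k!="image"})
E
```

```text
pics
{'t': 0.0, 'qpos': array([ 1.00481942e+00,  2.17749310e-01,  1.61497376e+00,  1.41445070e-05,
        1.31125919e+00, -1.12217852e-01]), 'joint_vel': array([ 0.0005256 ,  0.00085559, -0.00102211, -0.00033028, -0.00078564,
        0.00052262]), 'effort': array([ 1.88141489e-04, -3.96847594e+01, -3.03853405e+01, -2.91366632e-04,
        9.55625845e-03, -5.95290089e-06]), 'tool_pos': array([0.27350907, 0.56106086, 0.22995057]), 'eef_rot': array([ 2.24939733e-01,  9.74371946e-01, -1.12449153e-03, -4.03878324e-04]), 'wrist_force': array([ 1.27794432, -0.27135589,  0.20441278]), 'ft_torque': array([ 0.07194418, -0.03436566,  0.00897663]), 'grip_width': 0.08554994085039264}
{'fx': 542.7718003491445, 'fy': 542.7718003491445, 'cx': 322.4196125546526, 'cy': 238.4900679266494, 'distortion': array([0.04261987, 0.        , 0.        , 0.        , 0.        ]), 'R': array([[-0.96864649, -0.24811288,  0.01280503],
       [-0.18189056,  0.67311604, -0.7168198 ],
       [ 0.16923296, -0.6966741 , -0.69714088]]), 't': array([0.57082557, 0.19435235, 1.31923872])}
{'fx': 437.60526672468205, 'fy': 437.60526672468205, 'cx': 321.9010576637634, 'cy': 242.84765712496966, 'distortion': array([-0.00530586,  0.        ,  0.        ,  0.        ,  0.        ]), 'R': array([[-0.02523982, -0.99967731, -0.00286972],
       [-0.9978616 ,  0.02536691, -0.06023916],
       [ 0.06029251,  0.00134316, -0.99817985]]), 't': array([-0.04173313,  0.62985282,  1.27629039])}
```

View pics/top0.png

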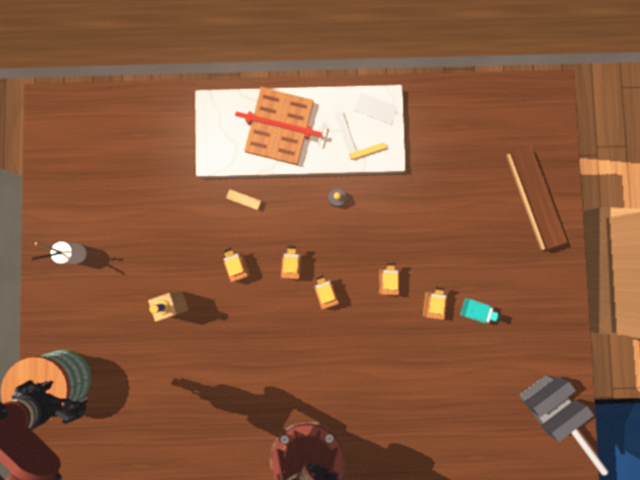

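View pics/side0.png

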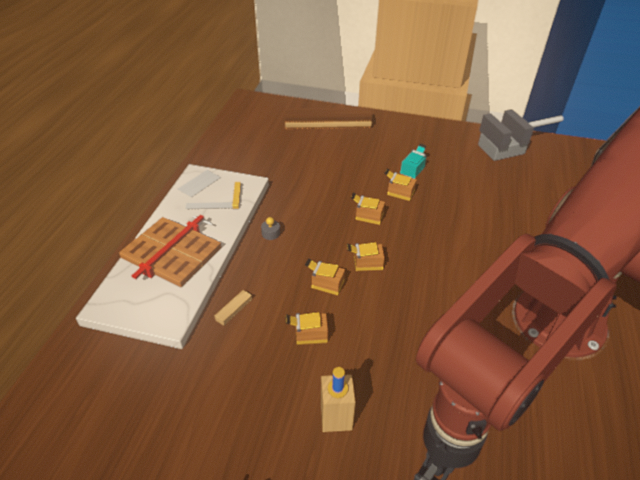

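```bash
cat > h.py <<'E'
import numpy as np, cv2
from cell import readout, cams, manip
def cam(n,save=None):
    c=cams.read_camera(n); c["n"]=n
    if save: cv2.imwrite(f"pics/{save}.png",c["image"][:,:,::-1])
    return c
def K(c): return np.array([[c["fx"],0,c["cx"]],[0,c["fy"],c["cy"]],[0,0,1.]])
def ray(c,uv):
    p=cv2.undistortPoints(np.array([[uv]],float),K(c),c["distortion"])[0,0]
    d=c["R"].T@np.array([p[0],p[1],1.]); o=-c["R"].T@c["t"]; return o,d/np.linalg.norm(d)
def onz(c,uv,z):
    o,d=ray(c,uv); return o+d*(z-o[2])/d[2]
def proj(c,X):
    r,_=cv2.Rodrigues(c["R"]); return cv2.projectPoints(np.array([X],float),r,c["t"],K(c),c["distortion"])[0].reshape(-1,2)[0]
def tri(c1,u1,c2,u2):
    o1,d1=ray(c1,u1);o2,d2=ray(c2,u2)
    A=np.stack([d1,-d2],1);s=np.linalg.lstsq(A,o2-o1,rcond=None)[0]
    p,q=o1+s[0]*d1,o2+s[1]*d2; return (p+q)/2,np.linalg.norm(p-q)
def crop(c,x0,y0,w,h,f,name):
    im=cv2.resize(c["image"][y0:y0+h,x0:x0+w],None,fx=f,fy=f,interpolation=cv2.INTER_CUBIC)
    cv2.imwrite(f"pics/{name}.png",im[:,:,::-1])
def yellow(c):
    hsv=cv2.cvtColor(c["image"],cv2.COLOR_RGB2HSV)
    return cv2.inRange(hsv,(17,150,140),(32,255,255))
def tool():
    o=readout.get_obs(); x,y,z,w=o["eef_rot"]; 
    from scipy.spatial.transform import Rotation as R
    return o,R.from_quat(o["eef_rot"]).as_matrix()
def delta(target):
    "mm in tool axes from measured TCP to world target (m)"
    o,M=tool(); return np.round(M.T@(np.array(target)-o["tool_pos"])*1000,1)
E
python3 - <<'E'
from h import *
t=cam("top");s=cam("side")
crop(t,210,235,160,90,5,"tc1"); crop(t,360,250,150,80,5,"tc2"); crop(s,270,140,180,220,2.7,"sc1")
for c in(t,s):
    m=yellow(c);cs,_=cv2.findContours(m,cv2.RETR_EXTERNAL,cv2.CHAIN_APPROX_NONE)
    for k in cs:
        if cv2.contourArea(k)>40:
            r=cv2.minAreaRect(k); M=cv2.moments(k);u=(M["m10"]/M["m00"],M["m01"]/M["m00"])
            print(c["n"],np.round(u,1),cv2.contourArea(k),np.round(r[1],1),round(r[2],1),np.round(onz(c,u,.051),4))
E
```

```text
top [436.6 305.6] 196.5 [14.8 15.3] 8.1 [ 0.4386 -0.3813  0.051 ]
top [325.4 294. ] 194.5 [14.9 14.5] 71.6 [ 0.4796 -0.064   0.051 ]
top [390.  281.4] 201.0 [15. 14.] 90.0 [ 0.5109 -0.2504  0.051 ]
top [289.9 264.9] 188.0 [14. 15.] 0.0 [0.5654 0.0361 0.051 ]
top [233.7 266.5] 188.0 [15.2 14.2] 71.6 [0.5648 0.198  0.051 ]
side [337.5 391. ] 116.5 [20.4 15.5] 7.6 [0.4671 0.3556 0.051 ]
side [338.2 371.4] 83.5 [ 9. 12.] 90.0 [0.476  0.3107 0.051 ]
side [311.8 341.5] 86.0 [ 3.9 31.1] 86.4 [0.5497 0.2523 0.051 ]
side [292.8 320.5] 43.5 [9. 6.] 90.0 [0.6065 0.2079 0.051 ]
side [309.9 320.4] 294.0 [16.1 20.8] 81.9 [0.5688 0.1976 0.051 ]
side [324.6 289.7] 80.0 [28.4  3.8] 16.3 [0.559  0.0999 0.051 ]
side [367.7 268.3] 76.5 [27.5  6.8] 6.3 [0.4719 0.0039 0.051 ]
side [327.  269.5] 218.0 [20.8 13.7] 8.1 [0.5692 0.0344 0.051 ]
side [312.  264.9] 44.0 [6.3 8.5] 26.6 [0.6096 0.0291 0.051 ]
side [368.5 248.8] 209.0 [13.1 18.4] 82.9 [ 0.4828 -0.0642  0.051 ]
side [269.5 220.8] 43.0 [7.8 7.8] 45.0 [ 0.7645 -0.0994  0.051 ]
side [367.4 220.1] 68.5 [25.5  3.8] 12.1 [ 0.5067 -0.1723  0.051 ]
side [369.7 202.6] 151.5 [17.4 10.9] 7.1 [ 0.5145 -0.2469  0.051 ]
side [398.3 195.8] 68.5 [24.  4.] 16.4 [ 0.4407 -0.2982  0.051 ]
side [236.2 195.1] 98.5 [ 5.1 24.4] 5.7 [ 0.891  -0.1787  0.051 ]
side [401.6 179.7] 126.0 [15.8 10.1] 18.4 [ 0.4425 -0.3751  0.051 ]
```

```bash
ls pics
```

```text
sc1.png
side0.png
tc1.png
tc2.png
top0.png
```

View pics/tc1.png

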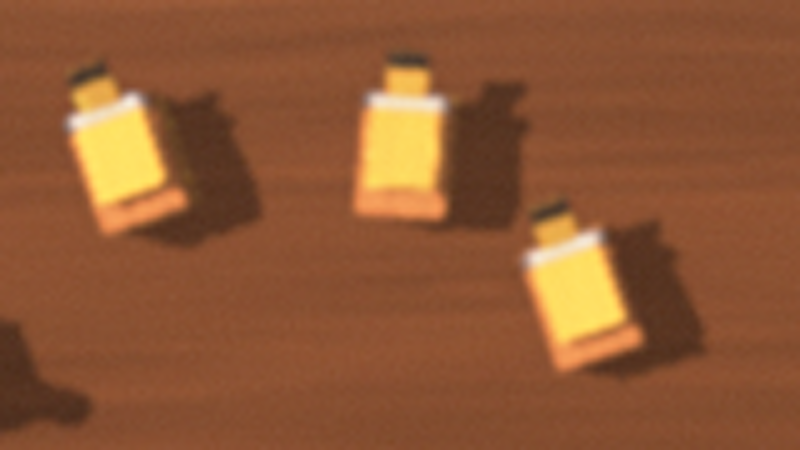

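View pics/tc2.png

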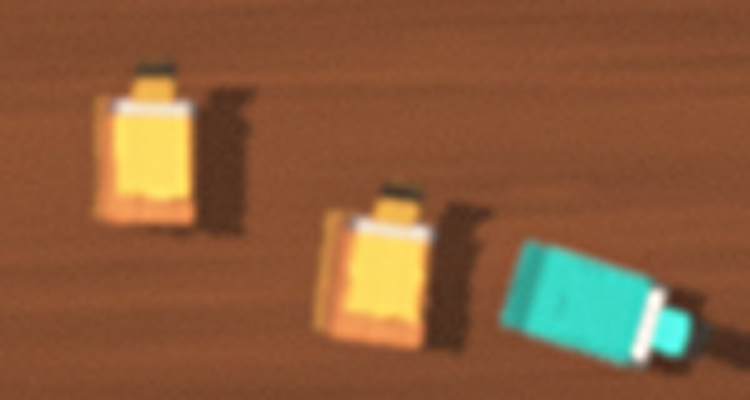

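View pics/sc1.png

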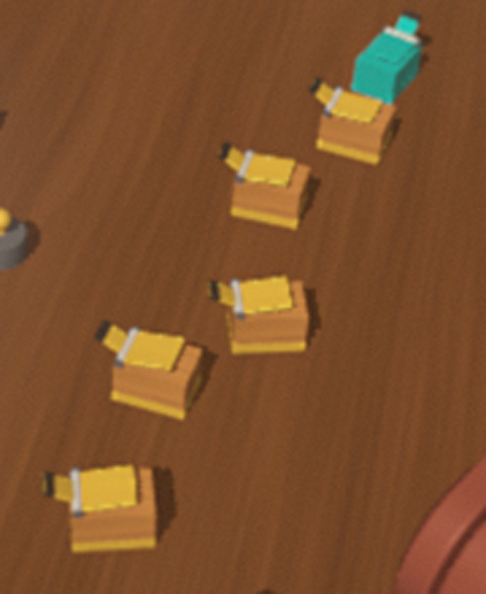

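```bash
python3 - <<'E'
from h import *
t=cam("top");s=cam("side")
pl=dict(a=(233.7,266.5),b=(289.9,264.9),c=(325.4,294),d=(390,281.4),e=(436.6,305.6))
ps=dict(a=(309.9,320.4),b=(327,269.5),c=(368.5,248.8),d=(369.7,202.6),e=(401.6,179.7))
tt=dict(a=(88,75),b=(405,61),c=(550,211),d=(155,69),e=(401,191))
ts=dict(a=(49,485),b=(103,332),c=(214,291),d=(226,153),e=(317,87))
for k in "abcde":
    o=(210,235) if k in "abc" else (360,250)
    u=(o[0]+tt[k][0]/5,o[1]+tt[k][1]/5); v=(270+ts[k][0]/2.7,140+ts[k][1]/2.7)
    T,e1=tri(t,u,s,v); P,e2=tri(t,pl[k],s,ps[k])
    T2=onz(t,u,.066);P2=onz(t,pl[k],.051)
    d=T2-P2; yaw=np.arctan2(d[1],d[0]); 
    c=P[:2]-2.5e-3*np.array([np.cos(yaw),np.sin(yaw)])
    print(k,"tail",T.round(4),round(e1,4),"plate",P.round(4),round(e2,4),"len",round(np.linalg.norm(d[:2]),4),"yaw",round(np.degrees(yaw),1), "ctr",c.round(4), "r",np.linalg.norm(T[:2]).round(3))
# stand & probe
crop(t,130,280,70,50,10,"st"); crop(s,300,350,80,90,6,"ss")
E
```

```text
a tail [0.6141 0.2136 0.0587] 0.0032 plate [0.5668 0.1981 0.0521] 0.0039 len 0.0492 yaw 16.2 ctr [0.5644 0.1974] r 0.65
b tail [0.6174 0.0315 0.0583] 0.003 plate [0.5671 0.0362 0.0532] 0.0035 len 0.0504 yaw -6.1 ctr [0.5647 0.0364] r 0.618
c tail [ 0.5295 -0.0495  0.0567] 0.003 plate [ 0.4812 -0.0638  0.0518] 0.0032 len 0.0507 yaw 16.2 ctr [ 0.4788 -0.0645] r 0.532
d tail [ 0.562  -0.2539  0.0568] 0.0016 plate [ 0.5129 -0.2503  0.0485] 0.0042 len 0.0503 yaw -2.6 ctr [ 0.5104 -0.2502] r 0.617
e tail [ 0.4883 -0.3918  0.0574] 0.0005 plate [ 0.4405 -0.3819  0.0464] 0.0048 len 0.0507 yaw -9.5 ctr [ 0.438  -0.3815] r 0.626
```

View pics/st.png

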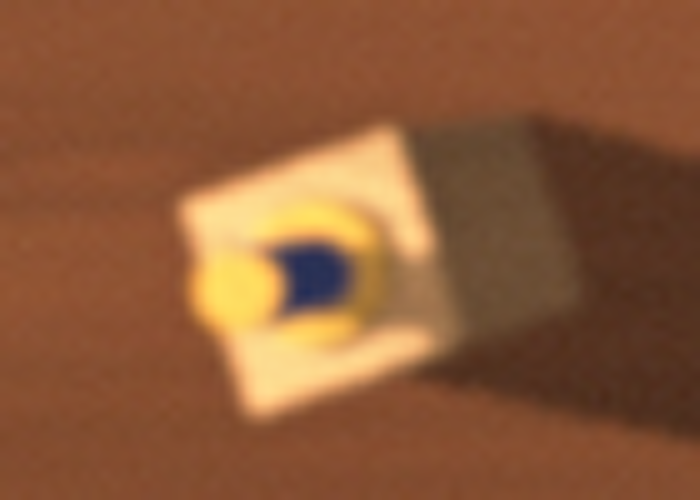

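View pics/ss.png

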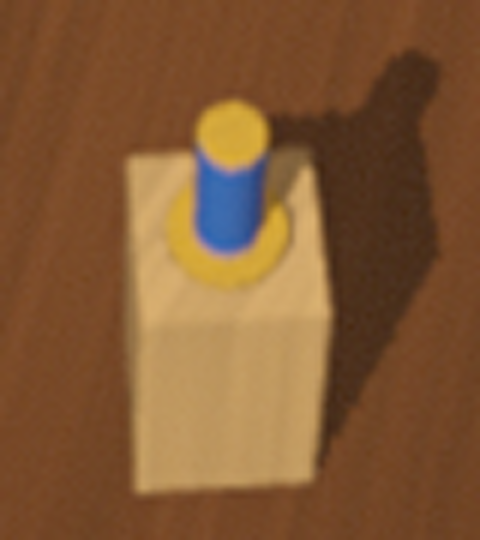

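```bash
python3 - <<'E'
from h import *
t=cam("top");s=cam("side")
print(onz(t,(162.4,307),.110),onz(t,(161.9,307.4),.116),onz(t,(153.4,308.9),.170),onz(s,(338.8,372.4),.170),tri(t,(153.4,308.9),s,(338.8,372.4)))
print(onz(s,(300+229/6,350+227/6),.116))
# weight
print(onz(t,(338,198),.05),onz(t,(245,200),.018))
o,M=tool();print(M.round(3))
E
```

```text
[0.45862609 0.38229188 0.11      ] [0.45803779 0.38145294 0.116     ] [0.45888547 0.38366927 0.17      ] [0.46127312 0.38610053 0.17      ] (array([0.46010772, 0.38466254, 0.16809813]), np.float64(0.00279662493645666))
[0.46068443 0.38604052 0.116     ]
[ 0.75607342 -0.10778622  0.05      ] [0.76242658 0.16832024 0.018     ]
[[-0.899  0.438 -0.   ]
 [ 0.438  0.899 -0.   ]
 [ 0.    -0.    -1.   ]]
```

```bash
cat >> h.py <<'E'
BL=dict(a=(.5644,.1974,16.2),b=(.5647,.0364,-6.1),c=(.4788,-.0645,16.2),d=(.5104,-.2502,-2.6),e=(.438,-.3815,-9.5))
def bp(k,x,y=0):
    X,Y,w=BL[k];w=np.radians(w);return np.array([X+x*np.cos(w)-y*np.sin(w),Y+x*np.sin(w)+y*np.cos(w)])
def plan(xy,z,yawdeg):
    "turn about tool z (rad) and shift in tool axes after that turn; tool x = -(cos yaw,sin yaw)"
    o,M=tool(); cur=np.arctan2(-M[1,0],-M[0,0]); w=np.radians(yawdeg)
    turn=-((w-cur+np.pi)%(2*np.pi)-np.pi)
    T=np.array([[-np.cos(w),np.sin(w),0],[-np.sin(w),-np.cos(w),0],[0,0,-1.]])
    T[:,1]=np.cross(T[:,2],T[:,0])
    d=T.T@(np.array([xy[0],xy[1],z])-o["tool_pos"])*1000
    print("t",o["t"],"tcp",o["tool_pos"].round(4),"turn",round(turn,3),"shift",d.round(1),"F",o["wrist_force"].round(1),"tilt",round(M[2,2],5),"w",round(o["grip_width"],4))
E
python3 - <<'E'
from h import *
plan(bp("a",.054),.10,16.2)
E
```

```text
t 0.4 tcp [0.2739 0.5617 0.2311] turn -0.737 shift [-231.3 -430.9  131.1] F [-0.6  1.1  0. ] tilt -1.0 w 0.0851
```

>>> send_rows([
  [[0,0,0,-0.184,0],[0,0,0,-0.184,0],[0,0,0,-0.184,0],[0,0,0,-0.185,0],[-23,-43,0,0,0],[-23,-43,0,0,0],[-23,-43,0,0,0],[-23,-43,0,0,0]],
])

```text
t: 1.4
tool_pos: [0.4113, 0.4212, 0.2315]
eef_rot: [-0.141, 0.99, 0.0, 0.0]
wrist_force: [-0.6, 0.9, -0.3]
grip_width: -0.0
```

>>> send_rows([
  [[-23,-43,0,0,0],[-23,-43,0,0,0],[-23,-43,0,0,0],[-23,-43,0,0,0],[-23,-43,20,0,0],[-23,-43,40,0,0],[0,0,40,0,0],[0,0,0,0,0]],
])

```text
t: 2.4
tool_pos: [0.6113, 0.212, 0.1269]
eef_rot: [-0.141, 0.99, -0.0, -0.005]
wrist_force: [-1.2, 0.1, -0.1]
grip_width: -0.0002
```

```bash
python3 - <<'E'
from h import *
plan(bp("a",.054),.10,16.2)
t=cam("top","t1");s=cam("side","s1")
crop(t,190,210,110,90,5,"tc3");crop(s,240,230,150,130,4,"sc3")
E
```

```text
t 2.4 tcp [0.6113 0.212  0.1269] turn -0.001 shift [-4.9 -0.9 26.9] F [-1.2  0.1 -0.1] tilt -0.99995 w -0.0002
```

View pics/tc3.png

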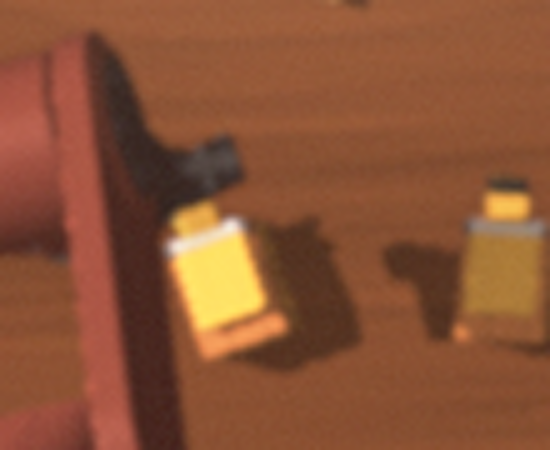

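View pics/sc3.png

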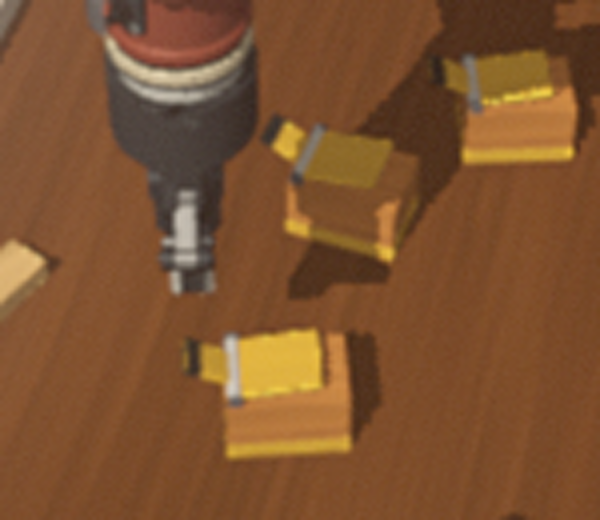

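>>> send_rows([
  [[-5,-1,10,0,0],[0,0,30,0,0],[0,0,17,0,0],[0,0,6,0,0],[0,0,6,0,0],[0,0,6,0,0],[0,0,6,0,0],[0,0,0,0,0]],
])

```text
t: 3.5
tool_pos: [0.6193, 0.2137, 0.0502]
eef_rot: [-0.141, 0.99, -0.0, -0.001]
wrist_force: [-0.2, 0.2, 0.4]
grip_width: 0.0003
```

>>> send_rows([
  [[3,0,4,0,0],[0,0,2,0,0],[0,0,2,0,0],[0,0,0,0,0]],
])

```text
t: 4.0
tool_pos: [0.6163, 0.2129, 0.0422]
eef_rot: [-0.141, 0.99, -0.0, -0.001]
wrist_force: [0.7, -0.1, 1.0]
grip_width: 0.0003
```

```bash
python3 - <<'E'
from h import *
plan(bp("a",.054),.04,16.2)
s=cam("side","s2")
crop(s,240,250,150,110,5,"sc4")
E
```

```text
t 4.0 tcp [0.6163 0.2129 0.0422] turn 0.0 shift [ 0.1 -0.4  2.2] F [ 0.7 -0.1  1. ] tilt -1.0 w 0.0003
```

View pics/sc4.png

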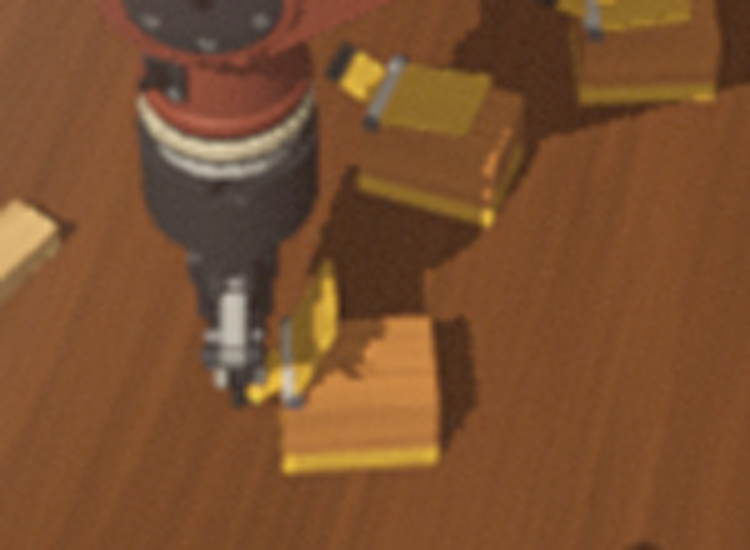

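>>> send_rows([
  [[0,0,2,0,0],[0,0,2,0,0],[0,0,2,0,0],[0,0,2,0,0],[0,0,0,0,0]],
])

```text
t: 4.68
tool_pos: [0.6189, 0.2136, 0.0364]
eef_rot: [-0.141, 0.99, 0.0, 0.002]
wrist_force: [1.2, 0.8, 4.9]
grip_width: -0.0002
```

>>> send_rows([
  [[0,0,-30,0,0],[0,0,-50,0,0],[0,0,0,0,0]],
])

```text
t: 5.05
tool_pos: [0.6207, 0.214, 0.1201]
eef_rot: [-0.141, 0.99, 0.0, 0.005]
wrist_force: [-0.0, -0.5, 0.5]
grip_width: -0.0002
```

```bash
python3 - <<'E'
from h import *
plan(bp("b",.054),.12,-6.1)
s=cam("side","s3")
crop(s,240,250,150,110,5,"sc5")
E
```

```text
t 5.05 tcp [0.6207 0.214  0.1201] turn 0.39 shift [-1.720e+01 -1.826e+02  1.000e-01] F [-0.  -0.5  0.5] tilt -0.99995 w -0.0002
```

View pics/sc5.png

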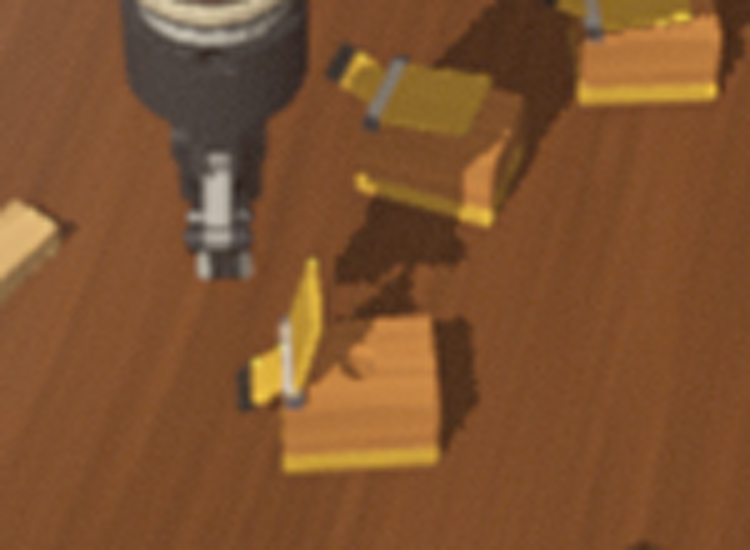

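>>> send_rows([
  [[0,0,0,0.18,0],[0,0,0,0.18,0],[0,0,0,0.03,0],[-4,-46,0,0,0],[-4,-46,0,0,0],[-4,-46,0,0,0],[-4,-45,0,0,0],[0,0,0,0,0]],
])

```text
t: 6.1
tool_pos: [0.6125, 0.0264, 0.1136]
eef_rot: [0.054, 0.999, -0.0, -0.001]
wrist_force: [-0.0, 0.1, 0.1]
grip_width: 0.0002
```

```bash
python3 - <<'E'
from h import *
plan(bp("b",.054),.12,-6.1)
E
```

```text
t 6.1 tcp [0.6125 0.0264 0.1136] turn -0.003 shift [-5.4  4.8 -6.4] F [-0.   0.1  0.1] tilt -1.0 w 0.0002
```

>>> send_rows([
  [[-5,5,30,0,0],[0,0,20,0,0],[0,0,6,0,0],[0,0,6,0,0],[0,0,4,0,0],[0,0,4,0,0],[0,0,4,0,0],[0,0,0,0,0]],
])

```text
t: 7.1
tool_pos: [0.6191, 0.0337, 0.0406]
eef_rot: [0.053, 0.999, -0.0, 0.0]
wrist_force: [-0.0, 0.0, 0.2]
grip_width: 0.0004
```

>>> send_rows([
  [[0,0,2,0,0],[0,0,2,0,0],[0,0,1,0,0],[0,0,0,0,0]],
])

```text
t: 7.6
tool_pos: [0.6208, 0.0336, 0.0375]
eef_rot: [0.053, 0.999, -0.0, 0.002]
wrist_force: [2.2, -0.6, 6.4]
grip_width: -0.0004
```

>>> send_rows([
  [[0,0,-30,0,0],[0,0,-50,0,0],[0,0,0,-0.18,0],[0,0,0,-0.18,0],[0,0,0,-0.03,0],[0,0,0,0,0]],
])

```text
t: 8.35
tool_pos: [0.6184, 0.0339, 0.1151]
eef_rot: [-0.14, 0.99, 0.0, -0.0]
wrist_force: [0.7, 0.7, -0.3]
grip_width: 0.0003
```

```bash
python3 - <<'E'
from h import *
plan(bp("c",.054),.115,16.2)
s=cam("side","s4")
crop(s,270,200,150,110,5,"sc6")
E
```

```text
t 8.35 tcp [0.6184 0.0339 0.1151] turn -0.002 shift [ 1.075e+02 -5.550e+01  1.000e-01] F [ 0.7  0.7 -0.3] tilt -1.0 w 0.0003
```

View pics/sc6.png

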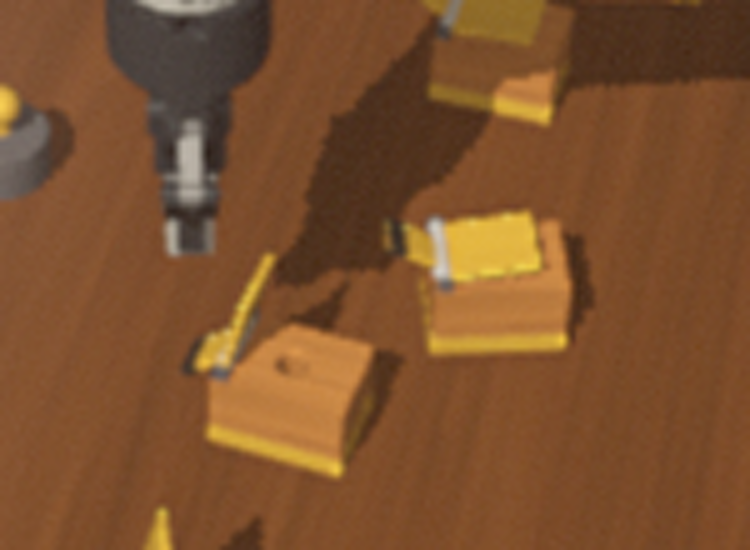

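>>> send_rows([
  [[0,-28,0,0,0],[15,-28,0,0,0],[45,0,0,0,0],[45,0,0,0,0],[3,0,0,0,0],[0,0,0,0,0]],
])

```text
t: 9.15
tool_pos: [0.5313, -0.0503, 0.116]
eef_rot: [-0.14, 0.99, -0.0, 0.001]
wrist_force: [-0.8, 0.0, -0.5]
grip_width: 0.0001
```

```bash
python3 - <<'E'
from h import *
plan(bp("c",.054),.115,16.2)
E
```

```text
t 9.15 tcp [ 0.5313 -0.0503  0.116 ] turn -0.001 shift [0.4 1.  1. ] F [-0.8  0.  -0.5] tilt -1.0 w 0.0001
```

>>> send_rows([
  [[0,1,30,0,0],[0,0,22,0,0],[0,0,7,0,0],[0,0,6,0,0],[0,0,4,0,0],[0,0,4,0,0],[0,0,4,0,0],[0,0,0,0,0]],
])

```text
t: 10.15
tool_pos: [0.5311, -0.0494, 0.039]
eef_rot: [-0.141, 0.99, -0.0, 0.001]
wrist_force: [1.7, 0.3, 1.5]
grip_width: -0.0004
```

>>> send_rows([
  [[0,0,2,0,0],[0,0,1,0,0],[0,0,0,0,0]],
])

```text
t: 10.52
tool_pos: [0.5326, -0.0494, 0.0375]
eef_rot: [-0.141, 0.99, -0.001, 0.002]
wrist_force: [1.2, 0.9, 6.9]
grip_width: -0.0
```

>>> send_rows([
  [[0,0,-30,0,0],[0,0,-55,0,0],[0,0,0,0.17,0],[0,0,0,0.16,0],[0,0,0,0,0]],
])

```text
t: 11.15
tool_pos: [0.5297, -0.0491, 0.1202]
eef_rot: [0.023, 1.0, 0.0, -0.001]
wrist_force: [0.2, -0.1, -0.5]
grip_width: 0.0004
```

```bash
python3 - <<'E'
from h import *
plan(bp("d",.054),.115,-2.6)
E
```

```text
t 11.15 tcp [ 0.5297 -0.0491  0.1202] turn 0.0 shift [ -43.9 -201.8    5.2] F [ 0.2 -0.1 -0.5] tilt -1.0 w 0.0004
```

>>> send_rows([
  [[-8,-40,0,0,0],[-9,-40,0,0,0],[-9,-40,0,0,0],[-9,-41,0,0,0],[-9,-41,0,0,0],[0,0,5,0,0],[0,0,0,0,0]],
])

```text
t: 12.02
tool_pos: [0.5637, -0.2521, 0.1141]
eef_rot: [0.023, 1.0, 0.001, -0.001]
wrist_force: [0.4, -0.1, 0.1]
grip_width: -0.0001
```

```bash
python3 - <<'E'
from h import *
plan(bp("d",.054),.115,-2.6)
E
```

```text
t 12.025 tcp [ 0.5637 -0.2521  0.1141] turn -0.0 shift [-0.7 -0.5 -0.9] F [ 0.4 -0.1  0.1] tilt -0.99999 w -0.0001
```

>>> send_rows([
  [[0,0,30,0,0],[0,0,20,0,0],[0,0,7,0,0],[0,0,6,0,0],[0,0,4,0,0],[0,0,4,0,0],[0,0,4,0,0],[0,0,0,0,0]],
])

```text
t: 13.02
tool_pos: [0.5651, -0.2533, 0.0405]
eef_rot: [0.023, 1.0, -0.0, 0.0]
wrist_force: [-0.2, 0.3, 0.5]
grip_width: -0.0
```

>>> send_rows([
  [[0,0,2,0,0],[0,0,1,0,0],[0,0,0,0,0]],
])

```text
t: 13.4
tool_pos: [0.5657, -0.2534, 0.0384]
eef_rot: [0.023, 1.0, -0.0, 0.001]
wrist_force: [0.5, -0.1, 4.1]
grip_width: 0.0002
```

>>> send_rows([
  [[0,0,1,0,0],[0,0,0,0,0],[0,0,-30,0,0],[0,0,-55,0,0],[0,0,0,0.12,0],[0,0,0,0,0]],
])

```text
t: 14.15
tool_pos: [0.5645, -0.2528, 0.1215]
eef_rot: [0.083, 0.997, 0.0, -0.0]
wrist_force: [-0.2, 0.7, 0.2]
grip_width: 0.0
```

```bash
python3 - <<'E'
from h import *
plan(bp("e",.054),.115,-9.5)
E
```

```text
t 14.15 tcp [ 0.5645 -0.2528  0.1215] turn 0.0 shift [  49.6 -147.9    6.5] F [-0.2  0.7  0.2] tilt -1.0 w 0.0
```

>>> send_rows([
  [[0,-37,0,0,0],[12,-37,0,0,0],[18,-37,0,0,0],[20,-37,0,0,0],[0,0,6,0,0],[0,0,0,0,0]],
])

```text
t: 14.9
tool_pos: [0.4898, -0.3891, 0.1132]
eef_rot: [0.083, 0.997, 0.002, -0.002]
wrist_force: [-0.4, 0.5, -0.2]
grip_width: 0.0004
```

```bash
python3 - <<'E'
from h import *
plan(bp("e",.054),.115,-9.5)
E
```

```text
t 14.9 tcp [ 0.4898 -0.3891  0.1132] turn -0.001 shift [-1.6 -1.  -1.8] F [-0.4  0.5 -0.2] tilt -0.99999 w 0.0004
```

>>> send_rows([
  [[0,0,30,0,0],[0,0,20,0,0],[0,0,7,0,0],[0,0,6,0,0],[0,0,4,0,0],[0,0,4,0,0],[0,0,4,0,0],[0,0,0,0,0]],
])

```text
t: 15.9
tool_pos: [0.4911, -0.3911, 0.0406]
eef_rot: [0.083, 0.997, -0.0, 0.0]
wrist_force: [0.6, -0.1, -0.5]
grip_width: -0.0
```

>>> send_rows([
  [[0,0,2,0,0],[0,0,1,0,0],[0,0,1,0,0],[0,0,0,0,0]],
])

```text
t: 16.4
tool_pos: [0.4924, -0.3916, 0.0385]
eef_rot: [0.083, 0.997, -0.001, 0.001]
wrist_force: [0.5, 0.8, 6.2]
grip_width: 0.0001
```

>>> send_rows([
  [[0,0,-30,0,0],[0,0,-55,0,0],[0,0,-60,0,0],[0,0,-55,0,0],[0,0,0,-0.166,100],[0,0,0,0,100]],
])

```text
t: 17.15
tool_pos: [0.491, -0.3906, 0.2371]
eef_rot: [0.001, 1.0, -0.0, 0.0]
wrist_force: [0.3, -0.4, -0.2]
grip_width: 0.0361
```

```bash
python3 - <<'E'
from h import *
plan((.4595,.384),.225,0)
t=cam("top","t5");s=cam("side","s5")
crop(t,200,220,260,110,3,"tc7");crop(s,270,140,180,220,2.7,"sc7")
E
```

```text
t 17.15 tcp [ 0.491  -0.3906  0.2371] turn -0.003 shift [ 31.5 774.6  12.1] F [ 0.3 -0.4 -0.2] tilt -1.0 w 0.0361
```

View pics/tc7.png

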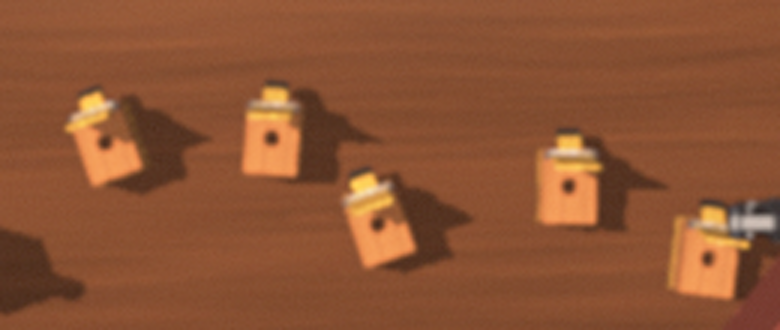

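View pics/sc7.png

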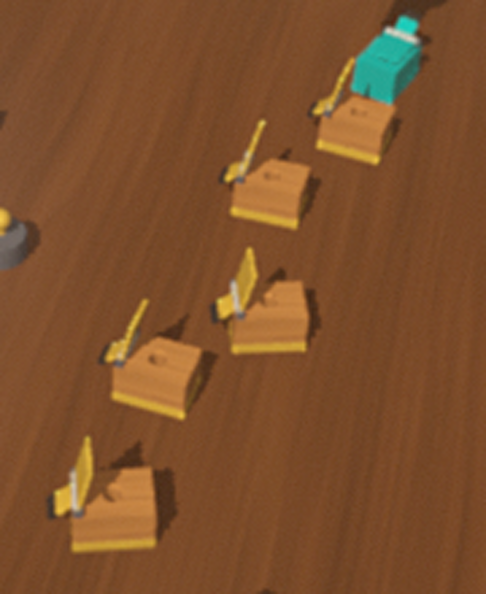

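>>> send_rows([
  [[2,45,0,0,100],[2,48,0,0,100],[2,48,0,0,100],[2,48,0,0,100],[2,48,0,0,100],[2,48,0,0,100],[2,48,0,0,100],[2,48,0,0,100]],
])

```text
t: 18.25
tool_pos: [0.4741, -0.008, 0.235]
eef_rot: [0.002, 1.0, 0.0, -0.001]
wrist_force: [0.9, 0.6, -0.2]
grip_width: 0.0847
```

>>> send_rows([
  [[2,48,0,0,100],[2,48,0,0,100],[2,48,0,0,100],[2,48,0,0,100],[2,48,0,0,100],[2,48,0,0,100],[2,48,0,0,100],[0,48,0,0,100]],
])

```text
t: 19.25
tool_pos: [0.4605, 0.3754, 0.2346]
eef_rot: [0.001, 1.0, -0.001, -0.001]
wrist_force: [-0.1, -0.1, -0.4]
grip_width: 0.0852
```

```bash
python3 - <<'E'
from h import *
t=cam("top","t6");s=cam("side","s6")
plan((.4595,.384),.225,0)
im=cv2.imread("pics/t5.png"); si=cv2.imread("pics/s5.png")
for k in "abcde":
    X=np.array([*BL[k][:2],.045])
    for c,I,th in((t,im,70),(s,si,70)):
        u=proj(c,X); x0,y0=int(u[0])-9,int(u[1])-9
        P=cv2.resize(I[y0:y0+19,x0:x0+19],None,fx=4,fy=4,interpolation=cv2.INTER_CUBIC)[:,:,2].astype(float)
        w=np.clip(130-P,0,None); 
        yy,xx=np.mgrid[:P.shape[0],:P.shape[1]]
        w[((xx-38)**2+(yy-38)**2)>26**2]=0
        cx=(w*xx).sum()/w.sum();cy=(w*yy).sum()/w.sum()
        v=(x0+(cx+.5)/4-.5,y0+(cy+.5)/4-.5)
        print(k,c["n"],u.round(1),np.round(v,1),onz(c,v,.045).round(4),(w>0).sum()/16)
E
```

```text
t 19.35 tcp [0.4602 0.3779 0.2346] turn 0.002 shift [0.7 6.1 9.6] F [-0.2 -0.6 -0.4] tilt -1.0 w 0.0858
a top [234.3 266.7] [234.7 266.8] [0.5639 0.1963 0.045 ] 11.9375
a side [311.8 322.4] [308.1 319.1] [0.5751 0.1907 0.045 ] 28.6875
b top [289.9 265.2] [290.1 265.6] [0.5634 0.0359 0.045 ] 8.875
b side [328.6 272. ] [325.8 272.6] [0.571  0.0401 0.045 ] 0.8125
c top [325.6 294.1] [325.5 294.1] [ 0.4788 -0.0644  0.045 ] 11.0625
c side [369.9 250.6] [366.5 246.7] [ 0.4901 -0.0764  0.045 ] 32.625
d top [389.6 281.5] [389.1 281.6] [ 0.5101 -0.2486  0.045 ] 8.125
d side [371.2 203.7] [372.4 198. ] [ 0.5116 -0.2761  0.045 ] 12.5625
e top [436.2 305.6] [435.4 305.7] [ 0.4377 -0.3793  0.045 ] 7.3125
e side [403.2 180.3] [405.1 174.7] [ 0.4363 -0.4103  0.045 ] 8.9375
```

>>> send_rows([
  [[1,6,20,0,100],[0,0,30,0,100],[0,0,30,0,100],[0,0,28,0,100],[0,0,0,0,100]],
])

```text
t: 19.98
tool_pos: [0.4575, 0.3771, 0.1236]
eef_rot: [0.002, 1.0, -0.003, -0.004]
wrist_force: [-1.0, 0.6, -0.1]
grip_width: 0.0855
```

```bash
python3 - <<'E'
from h import *
plan((.4595,.384),.126,0)
t=cam("top");s=cam("side","s8")
crop(t,110,260,110,90,6,"tc8");crop(s,270,310,130,140,4,"sc8")
E
```

```text
t 19.975 tcp [0.4575 0.3771 0.1236] turn -0.003 shift [-2.   6.9 -2.4] F [-1.   0.6 -0.1] tilt -0.99995 w 0.0855
```

View pics/sc8.png

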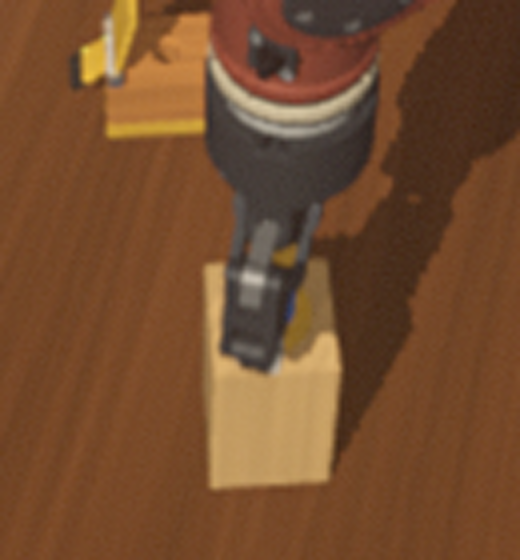

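>>> send_rows([
  [[0,4,-3,0,100],[0,0,0,0,100]],
])

```text
t: 20.32
tool_pos: [0.4619, 0.3855, 0.1338]
eef_rot: [0.0, 1.0, 0.001, 0.002]
wrist_force: [0.0, -0.2, 0.4]
grip_width: 0.0851
```

```bash
python3 - <<'E'
from h import *
plan((.4595,.384),.128,0)
E
```

```text
t 20.325 tcp [0.4619 0.3855 0.1338] turn -0.001 shift [ 2.4 -1.5  5.8] F [ 0.  -0.2  0.4] tilt -0.99999 w 0.0851
```

>>> send_rows([
  [[2,-1,6,0,100],[0,0,0,0,100],[0,0,0,0,100]],
])

```text
t: 20.7
tool_pos: [0.4584, 0.3833, 0.1254]
eef_rot: [0.0, 1.0, -0.0, -0.0]
wrist_force: [0.1, 1.5, -0.3]
grip_width: 0.0852
```

>>> send_rows([
  [[0,0,0,0,15],[0,0,0,0,15],[0,0,0,0,15],[0,0,0,0,15],[0,0,0,0,15],[0,0,0,0,15]],
], squeeze=70)

```text
t: 21.45
tool_pos: [0.4589, 0.3835, 0.1259]
eef_rot: [0.0, 1.0, 0.0, 0.0]
wrist_force: [-0.2, -0.6, 0.8]
grip_width: 0.0204
```

>>> send_rows([
  [[0,0,-15,0,15],[0,0,-25,0,15],[0,0,-30,0,15],[0,0,-30,0,15],[0,0,-30,0,15],[0,0,-5,0,15],[0,0,0,0,15]],
])

```text
t: 22.32
tool_pos: [0.4585, 0.3833, 0.2605]
eef_rot: [0.0, 1.0, -0.0, -0.0]
wrist_force: [-0.1, 0.9, -1.3]
grip_width: 0.0206
```

```bash
python3 - <<'E'
from h import *
plan(bp("a",0),.256,0)
t=cam("top");s=cam("side","s9")
crop(t,110,220,160,120,5,"tc9");crop(s,270,250,150,190,3,"sc9")
E
```

```text
t 22.325 tcp [0.4585 0.3833 0.2605] turn -0.001 shift [-105.9 -185.9    4.5] F [-0.1  0.9 -1.3] tilt -1.0 w 0.0206
```

View pics/sc9.png

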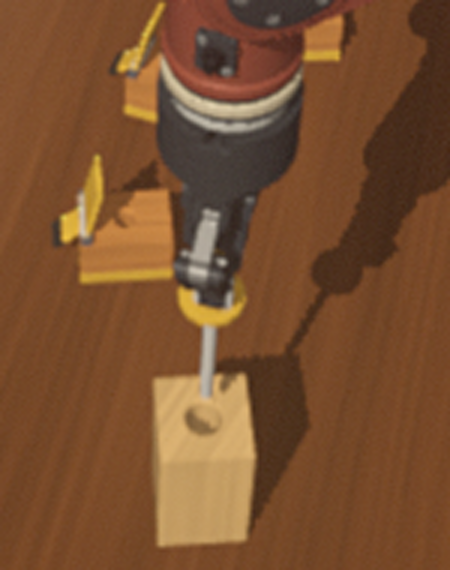

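```bash
python3 - <<'E'
from h import *
s=cam("side");t=cam("top")
print(onz(s,(339,380.5),.1396),onz(s,(337.7,389.7),.110))
print(proj(t,[.4585,.3833,.2]))
E
```

```text
[0.46026073 0.38429268 0.1396    ] [0.46125779 0.38668629 0.11      ]
[148.95320456 310.12194063]
```

View pics/tc9.png

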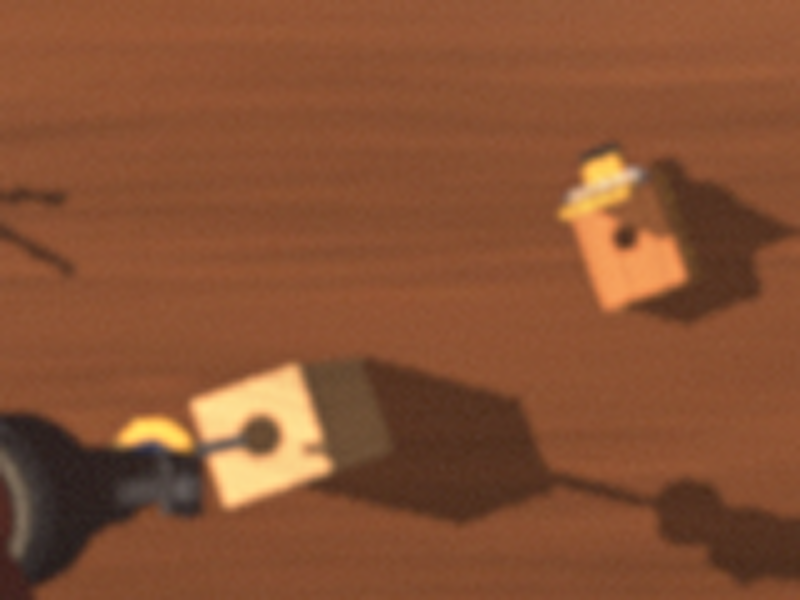

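>>> send_rows([
  [[-10,-18,0,0,15],[-20,-34,0,0,15],[-20,-34,0,0,15],[-20,-34,0,0,15],[-20,-34,0,0,15],[-12,-24,0,0,15],[-4,-8,0,0,15],[0,0,0,0,15]],
])

```text
t: 23.52
tool_pos: [0.5645, 0.1966, 0.2603]
eef_rot: [0.001, 1.0, 0.0, -0.0]
wrist_force: [-0.3, -0.0, -0.6]
grip_width: 0.0205
```

>>> send_rows([
  [[0,0,30,0,15],[0,0,0,0,15],[0,0,0,0,15]],
])

```text
t: 23.9
tool_pos: [0.5644, 0.1981, 0.2312]
eef_rot: [-0.0, 1.0, 0.0, 0.0]
wrist_force: [0.5, -0.6, -0.9]
grip_width: 0.0206
```

```bash
python3 - <<'E'
from h import *
plan(bp("a",0),.256,0)
t=cam("top");s=cam("side","s9")
crop(t,190,230,80,60,10,"tc10");crop(s,270,240,90,100,6,"sc10")
E
```

```text
t 23.9 tcp [0.5644 0.1981 0.2312] turn 0.0 shift [ -0.   -0.7 -24.8] F [ 0.5 -0.6 -0.9] tilt -1.0 w 0.0206
```

View pics/sc10.png

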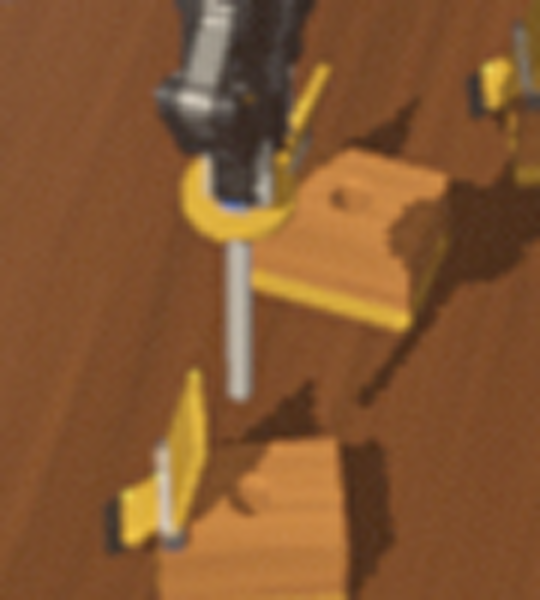

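View pics/tc10.png

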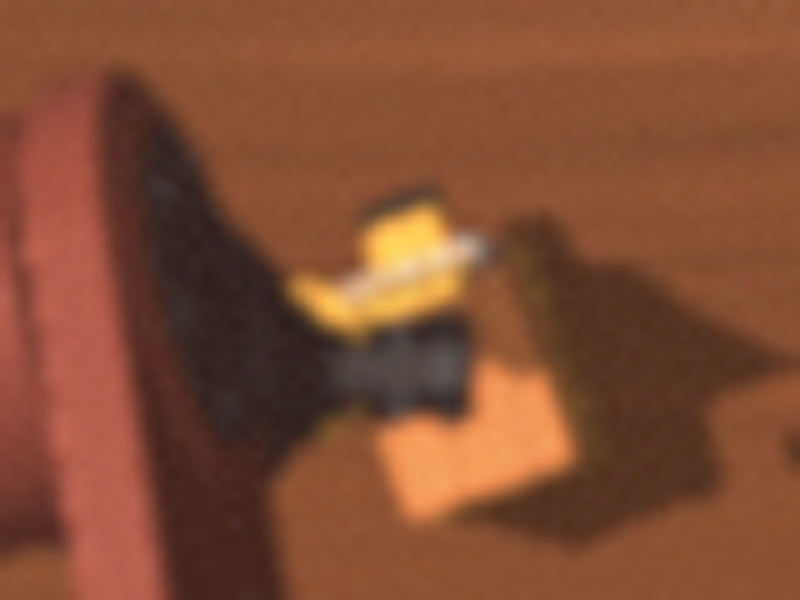

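```bash
python3 - <<'E'
from h import *
s=cam("side")
z=.2312-.1209
a=onz(s,(309.7,306.2),z);b=onz(s,(312.2,321.7),.045);print(a,b,a-b)
E
```

```text
[0.5675172  0.20367521 0.1103    ] [0.56407024 0.19538083 0.045     ] [0.00344696 0.00829437 0.0653    ]
```

```bash
python3 - <<'E'
from h import *
s=cam("side");print("cam",-s["R"].T@s["t"])
for P,o,f in(((.4585,.3833,.2605),(270,250),3),((.5644,.1981,.2312),(270,240),6)):
    for d in (-.1209,-.0159,-.0099): print(P,d,((proj(s,np.array(P)+[0,0,d])-o)*f).round(1))
E
```

```text
cam [0.36502038 0.92988694 1.05170142]
(0.4585, 0.3833, 0.2605) -0.1209 [210.1 390.8]
(0.4585, 0.3833, 0.2605) -0.0159 [216.3 294.7]
(0.4585, 0.3833, 0.2605) -0.0099 [216.7 288.8]
(0.5644, 0.1981, 0.2312) -0.1209 [250.4 387.4]
(0.5644, 0.1981, 0.2312) -0.0159 [250.1 195.4]
(0.5644, 0.1981, 0.2312) -0.0099 [250.1 183.6]
```

>>> send_rows([
  [[0,0,20,0,15],[0,0,20,0,15],[0,0,14,0,15],[0,0,0,0,15],[0,0,0,0,15]],
])

```text
t: 24.72
tool_pos: [0.5648, 0.1974, 0.1768]
eef_rot: [0.0, 1.0, 0.0, 0.0]
wrist_force: [0.2, 0.2, -1.1]
grip_width: 0.0203
```

```bash
python3 - <<'E'
from h import *
plan(bp("a",0),.256,0)
s=cam("side","s11")
o=readout.get_obs();print(((proj(s,o["tool_pos"]-[0,0,.1209])-(280,270))*8).round(1),((proj(s,[*bp("a",0),.045])-(280,270))*8).round(1))
crop(s,280,270,60,75,8,"sc11")
E
```

```text
t 24.725 tcp [0.5648 0.1974 0.1768] turn -0.001 shift [  0.4   0.  -79.2] F [ 0.2  0.2 -1.1] tilt -1.0 w 0.0203
[251.9 393.9] [254.6 418.9]
```

View pics/sc11.png

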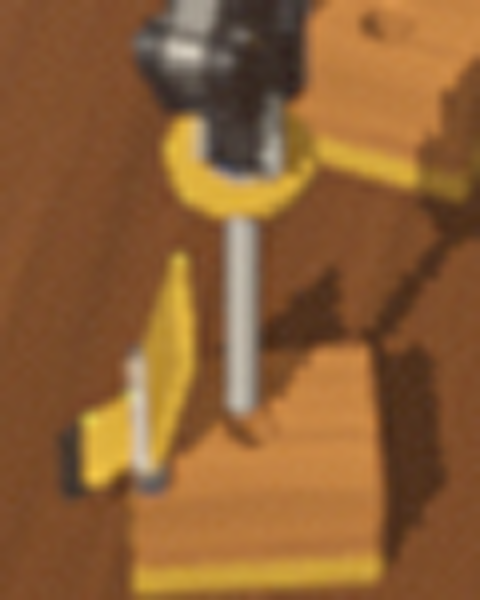

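```bash
python3 - <<'E'
from h import *
im=cv2.imread("pics/s5.png")[270:345,280:340]
cv2.imwrite("pics/sc12.png",cv2.resize(im,None,fx=8,fy=8,interpolation=cv2.INTER_CUBIC))
E
```

```text
(no output)
```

View pics/sc12.png

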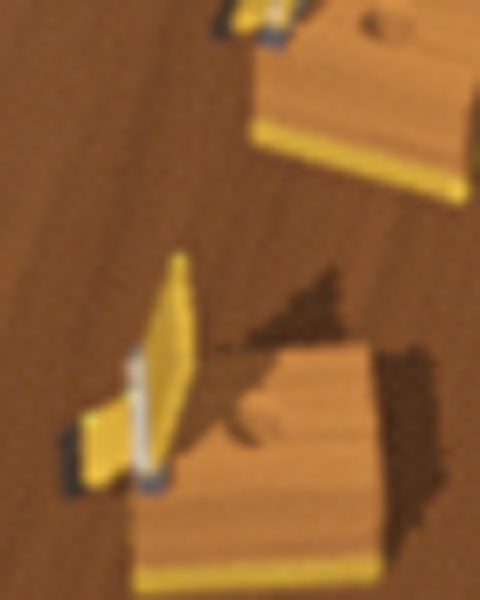

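```bash
python3 - <<'E'
from h import *
s=cam("side")
for y in(402,406,410):
  a=onz(s,(280+241/8,270+y/8),.1768-.1209);b=onz(s,(280+256/8,270+418/8),.045);print(a,b,a-b)
E
```

```text
[0.5675446  0.20060857 0.0559    ] [0.56410571 0.19700445 0.045     ] [0.0034389  0.00360412 0.0109    ]
[0.56717242 0.20196813 0.0559    ] [0.56410571 0.19700445 0.045     ] [0.00306671 0.00496368 0.0109    ]
[0.56680086 0.20332542 0.0559    ] [0.56410571 0.19700445 0.045     ] [0.00269515 0.00632097 0.0109    ]
```

>>> send_rows([
  [[2.5,-3,0,0,15],[0,0,5,0,15],[0,0,5,0,15],[0,0,4,0,15],[0,0,3,0,15],[0,0,0,0,15]],
])

```text
t: 25.58
tool_pos: [0.5617, 0.1943, 0.1591]
eef_rot: [0.0, 1.0, -0.0, -0.0]
wrist_force: [-0.2, -0.5, -1.8]
grip_width: 0.0202
```

>>> send_rows([
  [[0,0,5,0,15],[0,0,4,0,15],[0,0,2,0,15],[0,0,2,0,15],[0,0,1,0,15],[0,0,1,0,15],[0,0,0,0,15]],
])

```text
t: 26.45
tool_pos: [0.5625, 0.1944, 0.1457]
eef_rot: [0.0, 1.0, 0.0, 0.0]
wrist_force: [-0.4, -0.9, 3.8]
grip_width: 0.0209
```

>>> send_rows([
  [[0,0,2,0,15],[0,0,0,0,15],[0,0,0,0,15]],
])

```text
t: 26.82
tool_pos: [0.5632, 0.1945, 0.1455]
eef_rot: [0.0, 1.0, 0.0, 0.001]
wrist_force: [-2.4, -0.7, 10.2]
grip_width: 0.0204
```

```bash
python3 - <<'E'
from h import *
plan(bp("b",0),.185,0)
s=cam("side","s13")
crop(s,270,240,80,100,6,"sc13")
E
```

```text
t 26.825 tcp [0.5632 0.1945 0.1455] turn -0.001 shift [  -1.5 -158.1  -39.5] F [-2.4 -0.7 10.2] tilt -1.0 w 0.0204
```

View pics/sc13.png

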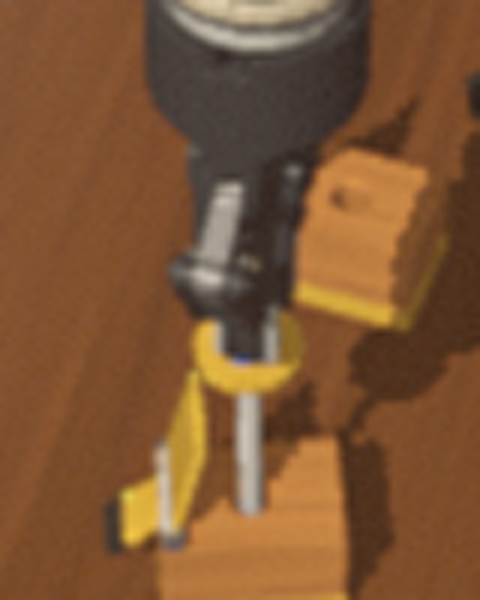

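>>> send_rows([
  [[0,0,-20,0,15],[0,0,-35,0,15],[0,0,-37,0,15],[0,-30,0,0,15],[0,-40,0,0,15],[0,-40,0,0,15],[0,-35,0,0,15],[0,-14,0,0,15]],
])

```text
t: 27.88
tool_pos: [0.5619, 0.0338, 0.2349]
eef_rot: [0.001, 1.0, 0.0, 0.0]
wrist_force: [0.3, 0.5, -0.8]
grip_width: 0.0206
```

>>> send_rows([
  [[0,0,20,0,15],[0,0,20,0,15],[0,0,15,0,15],[0,0,0,0,15],[0,0,0,0,15]],
])

```text
t: 28.5
tool_pos: [0.5622, 0.0358, 0.1798]
eef_rot: [0.0, 1.0, 0.0, 0.0]
wrist_force: [-0.5, -0.4, -1.1]
grip_width: 0.0202
```

```bash
python3 - <<'E'
from h import *
plan(bp("b",0)-[.002,.0025],.1659,0)
s=cam("side","s14")
crop(s,295,215,75,75,8,"sc14")
c=crop
o=readout.get_obs();print(((proj(s,o["tool_pos"]-[0,0,.1209])-(295,215))*8).round(1),((proj(s,[*bp("b",0),.045])-(295,215))*8).round(1))
im=cv2.imread("pics/s5.png")[215:290,295:370]
cv2.imwrite("pics/sc14b.png",cv2.resize(im,None,fx=8,fy=8,interpolation=cv2.INTER_CUBIC))
E
```

```text
t 28.5 tcp [0.5622 0.0358 0.1798] turn -0.0 shift [-0.5 -1.9 13.9] F [-0.5 -0.4 -1.1] tilt -1.0 w 0.0202
[276.8 424.4] [268.5 456.2]
```

View pics/sc14.png

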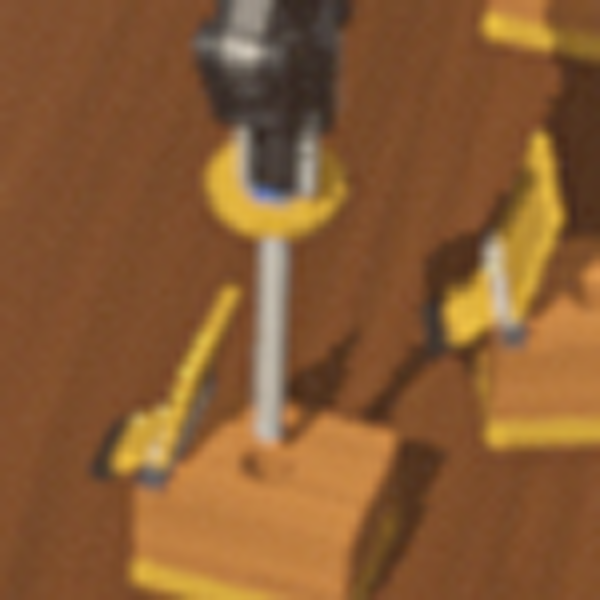

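View pics/sc14b.png

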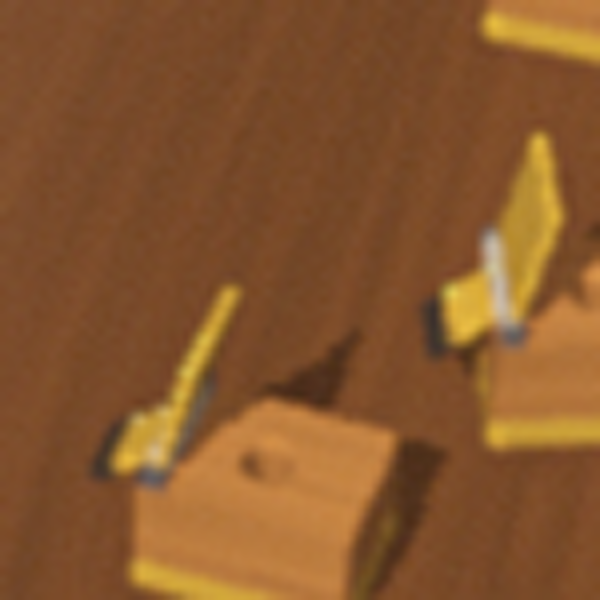

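```bash
cat >> h.py <<'E'
def rel(x0,y0,f,tip,bore,tcpz):
    s=cam("side")
    a=onz(s,(x0+tip[0]/f,y0+tip[1]/f),tcpz-.1209);b=onz(s,(x0+bore[0]/f,y0+bore[1]/f),.045);print("pin",a.round(4),"bore",b.round(4),"diff mm",((a-b)*1000).round(1))
E
python3 - <<'E'
from h import *
rel(295,215,8,(269,432),(267,463),.1798)
E
```

```text
pin [0.5642 0.0389 0.0589] bore [0.5645 0.0393 0.045 ] diff mm [-0.2 -0.4 13.9]
```

>>> send_rows([
  [[0,0,8,0,15],[0,0,6,0,15],[0,0,4,0,15],[0,0,3,0,15],[0,0,0,0,15]],
])

```text
t: 29.22
tool_pos: [0.5617, 0.0353, 0.1583]
eef_rot: [0.0, 1.0, 0.0, -0.0]
wrist_force: [0.3, -0.3, -1.7]
grip_width: 0.0208
```

>>> send_rows([
  [[0,0,5,0,15],[0,0,4,0,15],[0,0,2,0,15],[0,0,2,0,15],[0,0,1,0,15],[0,0,1,0,15],[0,0,0,0,15]],
])

```text
t: 30.1
tool_pos: [0.5619, 0.0353, 0.1436]
eef_rot: [0.0, 1.0, 0.0, -0.0]
wrist_force: [0.5, -0.2, -1.2]
grip_width: 0.0205
```

>>> send_rows([
  [[0,0,5,0,15],[0,0,5,0,15],[0,0,4,0,15],[0,0,3,0,15],[0,0,2,0,15],[0,0,2,0,15],[0,0,0,0,15]],
])

```text
t: 30.98
tool_pos: [0.5618, 0.0353, 0.1225]
eef_rot: [0.0, 1.0, 0.0, -0.0]
wrist_force: [0.4, -1.3, -1.4]
grip_width: 0.0205
```

>>> send_rows([
  [[0,0,1.5,0,15],[0,0,1.5,0,15],[0,0,0,0,15],[0,0,0,0,15]],
])

```text
t: 31.48
tool_pos: [0.5626, 0.0353, 0.1207]
eef_rot: [0.0, 1.0, -0.0, 0.001]
wrist_force: [-0.4, 0.2, 4.8]
grip_width: 0.0205
```

>>> send_rows([
  [[0,0,-20,0,15],[0,0,-35,0,15],[0,0,-40,0,15],[0,0,-28,0,15],[20,-23,0,0,15],[28,-33,0,0,15],[26,-33,0,0,15],[11,-12,0,0,15]],
])

```text
t: 32.48
tool_pos: [0.4753, -0.0666, 0.2417]
eef_rot: [0.001, 1.0, 0.0, -0.001]
wrist_force: [-0.1, -0.4, -0.5]
grip_width: 0.0208
```

>>> send_rows([
  [[0,0,20,0,15],[0,0,25,0,15],[0,0,19,0,15],[0,0,0,0,15],[0,0,0,0,15]],
])

```text
t: 33.1
tool_pos: [0.4775, -0.0655, 0.1792]
eef_rot: [0.0, 1.0, -0.0, 0.001]
wrist_force: [0.5, 0.4, -1.1]
grip_width: 0.0204
```

```bash
python3 - <<'E'
from h import *
plan(bp("c",0)-[.0023,.0015],.1659,0)
s=cam("side","s15")
crop(s,335,195,75,75,8,"sc15")
im=cv2.imread("pics/s5.png")[195:270,335:410]
cv2.imwrite("pics/sc15b.png",cv2.resize(im,None,fx=8,fy=8,interpolation=cv2.INTER_CUBIC))
E
```

```text
t 33.1 tcp [ 0.4775 -0.0655  0.1792] turn -0.001 shift [ 1.  -0.5 13.3] F [ 0.5  0.4 -1.1] tilt -1.0 w 0.0204
```

View pics/sc15.png

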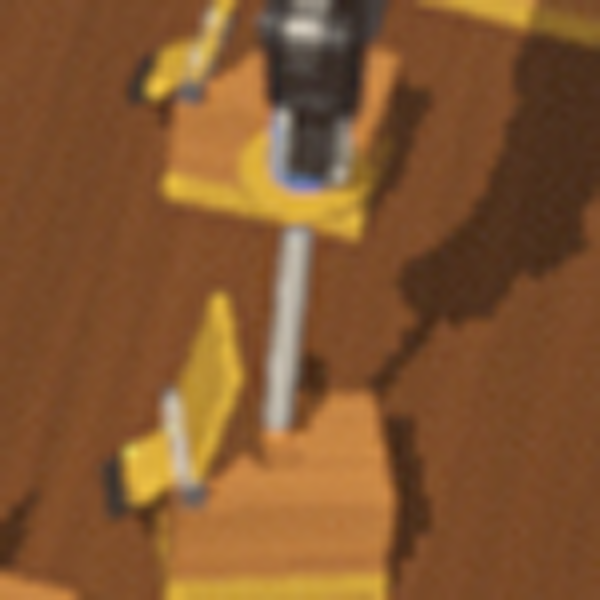

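View pics/sc15b.png

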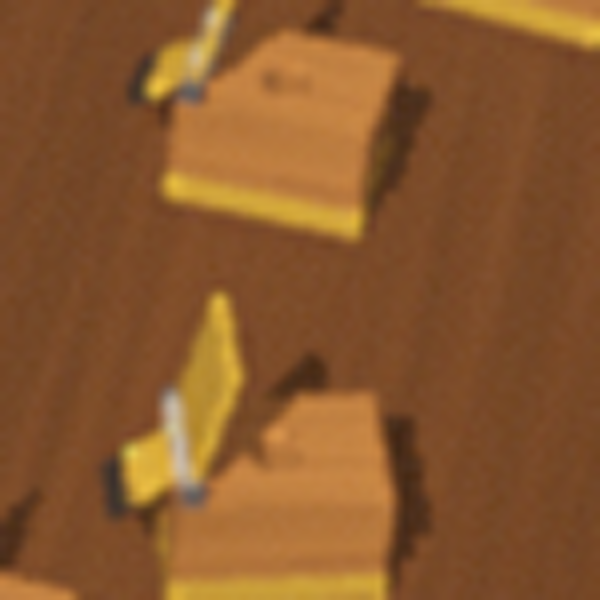

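```bash
python3 - <<'E'
from h import *
rel(335,195,8,(279,420),(281,448),.1792)
E
```

```text
pin [ 0.4795 -0.0625  0.0583] bore [ 0.478  -0.0633  0.045 ] diff mm [ 1.5  0.8 13.3]
```

Shift 1 mm towards the bore and go down.

>>> send_rows([
  [[1,-0.5,8,0,15],[0,0,6,0,15],[0,0,4,0,15],[0,0,3,0,15],[0,0,0,0,15]],
])

```text
t: 33.83
tool_pos: [0.4756, -0.066, 0.1573]
eef_rot: [0.0, 1.0, 0.0, -0.0]
wrist_force: [0.3, 0.7, -1.4]
grip_width: 0.021
```

>>> send_rows([
  [[0,0,5,0,15],[0,0,3,0,15],[0,0,2,0,15],[0,0,2,0,15],[0,0,1,0,15],[0,0,1,0,15],[0,0,0,0,15]],
])

```text
t: 34.7
tool_pos: [0.4758, -0.0661, 0.1436]
eef_rot: [0.0, 1.0, 0.0, -0.0]
wrist_force: [0.4, -0.3, -2.4]
grip_width: 0.0206
```

Also past 25 mm without contact: through. Continue to the bench.

>>> send_rows([
  [[0,0,5,0,15],[0,0,5,0,15],[0,0,4,0,15],[0,0,3,0,15],[0,0,2,0,15],[0,0,3,0,15],[0,0,1.5,0,15],[0,0,0,0,15]],
])

```text
t: 35.7
tool_pos: [0.4762, -0.0662, 0.1208]
eef_rot: [0.0, 1.0, -0.0, 0.0]
wrist_force: [-0.5, 0.3, 2.5]
grip_width: 0.0206
```

>>> send_rows([
  [[0,0,1,0,15],[0,0,0,0,15],[0,0,0,0,15]],
])

```text
t: 36.08
tool_pos: [0.4766, -0.0662, 0.1207]
eef_rot: [0.0, 1.0, -0.0, 0.001]
wrist_force: [-1.0, 2.5, 7.7]
grip_width: 0.0204
```

>>> send_rows([
  [[0,0,-20,0,15],[0,0,-35,0,15],[0,0,-40,0,15],[0,0,-28,0,15],[-4,-25,0,0,15],[-7,-40,0,0,15],[-7,-40,0,0,15],[-7,-40,0,0,15]],
])

```text
t: 37.08
tool_pos: [0.5007, -0.2123, 0.2416]
eef_rot: [0.0, 1.0, 0.0, -0.0]
wrist_force: [0.1, -0.5, -0.7]
grip_width: 0.0207
```

>>> send_rows([
  [[-6,-30,0,0,15],[-1,-10,0,0,15],[0,0,20,0,15],[0,0,25,0,15],[0,0,19,0,15],[0,0,0,0,15],[0,0,0,0,15]],
])

```text
t: 37.95
tool_pos: [0.5081, -0.2509, 0.1786]
eef_rot: [0.0, 1.0, -0.0, 0.0]
wrist_force: [0.5, 0.1, -0.5]
grip_width: 0.0204
```

```bash
python3 - <<'E'
from h import *
plan(bp("d",0)-[.0023,.001],.1659,0)
s=cam("side","s16")
crop(s,335,150,75,75,8,"sc16")
im=cv2.imread("pics/s5.png")[150:225,335:410]
cv2.imwrite("pics/sc16b.png",cv2.resize(im,None,fx=8,fy=8,interpolation=cv2.INTER_CUBIC))
E
```

```text
t 37.95 tcp [ 0.5081 -0.2509  0.1786] turn -0.0 shift [-0.  -0.3 12.7] F [ 0.5  0.1 -0.5] tilt -1.0 w 0.0204
```

View pics/sc16.png

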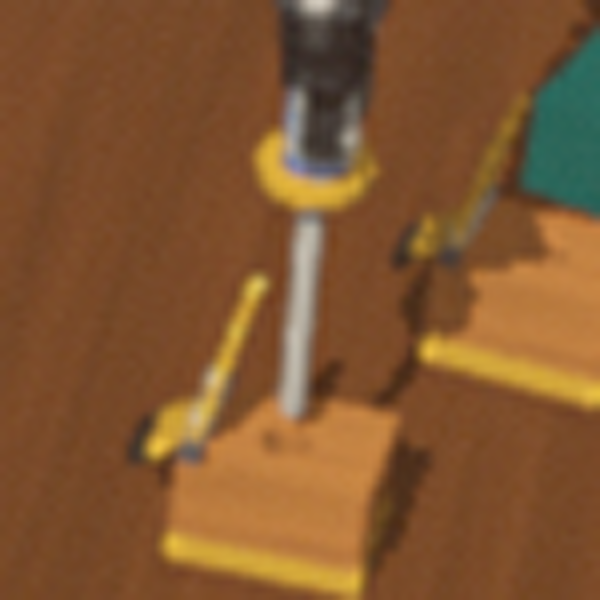

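View pics/sc16b.png

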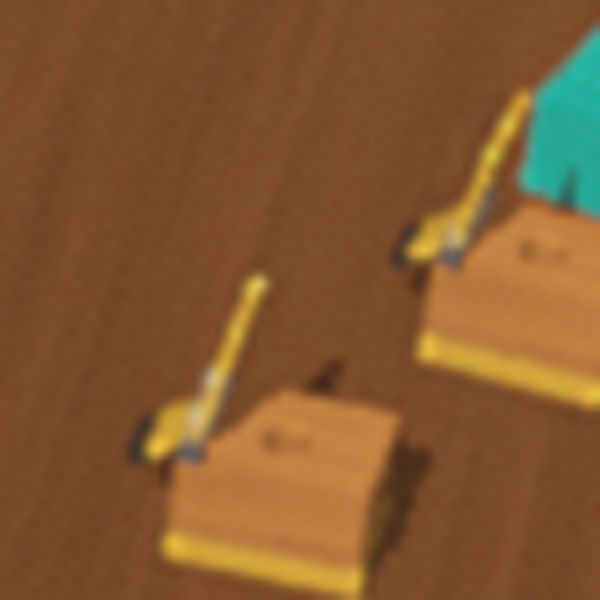

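```bash
python3 - <<'E'
from h import *
rel(335,150,8,(294,409),(286,440),.1786)
E
```

```text
pin [ 0.5091 -0.2468  0.0577] bore [ 0.5106 -0.2444  0.045 ] diff mm [-1.4 -2.5 12.7]
```

>>> send_rows([
  [[-1.5,2,0,0,15],[0,0,8,0,15],[0,0,6,0,15],[0,0,4,0,15],[0,0,3,0,15],[0,0,0,0,15]],
])

```text
t: 38.8
tool_pos: [0.5089, -0.249, 0.1567]
eef_rot: [0.0, 1.0, 0.0, -0.0]
wrist_force: [-0.6, -0.4, -1.5]
grip_width: 0.0203
```

>>> send_rows([
  [[0,0,5,0,15],[0,0,3,0,15],[0,0,2,0,15],[0,0,2,0,15],[0,0,1,0,15],[0,0,1,0,15],[0,0,0,0,15]],
])

```text
t: 39.67
tool_pos: [0.51, -0.2494, 0.1456]
eef_rot: [0.0, 1.0, -0.0, 0.001]
wrist_force: [-2.0, 2.1, 7.5]
grip_width: 0.0203
```

>>> send_rows([
  [[0,0,-20,0,15],[0,0,-35,0,15],[0,0,-40,0,15],[14,-25,0,0,15],[22,-38,0,0,15],[21,-38,0,0,15],[12,-22,0,0,15],[4,-7,0,0,15]],
])

```text
t: 40.67
tool_pos: [0.4354, -0.3804, 0.2388]
eef_rot: [0.001, 1.0, -0.0, 0.0]
wrist_force: [0.5, -0.5, -0.9]
grip_width: 0.0204
```

>>> send_rows([
  [[0,0,20,0,15],[0,0,25,0,15],[0,0,15,0,15],[0,0,0,0,15],[0,0,0,0,15]],
])

```text
t: 41.3
tool_pos: [0.4367, -0.3791, 0.1787]
eef_rot: [0.0, 1.0, -0.0, 0.0]
wrist_force: [0.6, 0.7, -0.5]
grip_width: 0.0206
```

```bash
python3 - <<'E'
from h import *
plan([.4365,-.380],.1659,0)
s=cam("side","s17")
crop(s,365,125,75,75,8,"sc17")
im=cv2.imread("pics/s5.png")[125:200,365:440]
cv2.imwrite("pics/sc17b.png",cv2.resize(im,None,fx=8,fy=8,interpolation=cv2.INTER_CUBIC))
E
```

```text
t 41.3 tcp [ 0.4367 -0.3791  0.1787] turn -0.0 shift [ 0.2 -0.9 12.8] F [ 0.6  0.7 -0.5] tilt -1.0 w 0.0206
```

View pics/sc17.png

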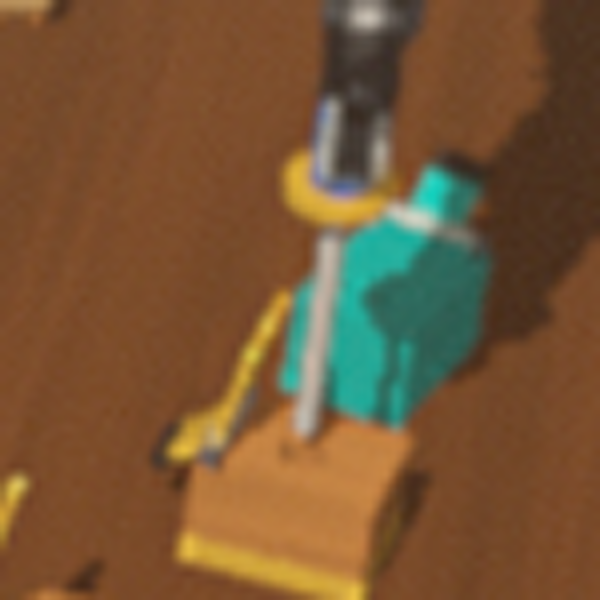

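View pics/sc17b.png

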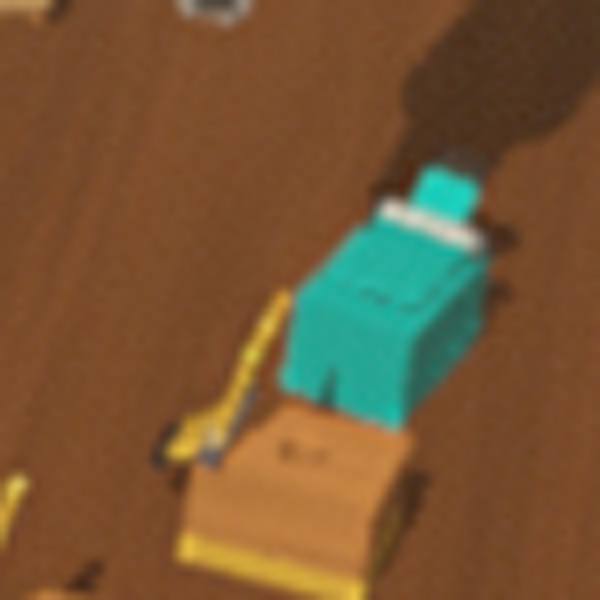

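```bash
python3 - <<'E'
from h import *
rel(365,125,8,(306,430),(303,452),.1787)
E
```

```text
pin [ 0.4379 -0.3721  0.0578] bore [ 0.438  -0.3754  0.045 ] diff mm [-0.1  3.2 12.8]
```

>>> send_rows([
  [[0,-1.5,0,0,15],[0,0,8,0,15],[0,0,6,0,15],[0,0,4,0,15],[0,0,3,0,15],[0,0,0,0,15]],
])

```text
t: 42.15
tool_pos: [0.4359, -0.3804, 0.1568]
eef_rot: [0.0, 1.0, 0.0, -0.0]
wrist_force: [0.4, -0.4, -1.6]
grip_width: 0.0201
```

>>> send_rows([
  [[0,0,5,0,15],[0,0,3,0,15],[0,0,2,0,15],[0,0,2,0,15],[0,0,1,0,15],[0,0,1,0,15],[0,0,0,0,15]],
])

```text
t: 43.02
tool_pos: [0.4367, -0.3809, 0.1456]
eef_rot: [0.0, 1.0, -0.0, 0.001]
wrist_force: [-1.0, 1.9, 8.4]
grip_width: 0.0204
```

>>> send_rows([
  [[0,0,-20,0,15],[0,0,-35,0,15],[0,0,-40,0,15],[0,0,-22,0,15],[0,20,0,0,15],[-1,35,0,0,15],[-1,40,0,0,15],[-1,40,0,0,15]],
])

```text
t: 44.02
tool_pos: [0.438, -0.2426, 0.2582]
eef_rot: [0.0, 1.0, 0.001, -0.001]
wrist_force: [0.8, -0.5, -1.0]
grip_width: 0.0202
```

>>> send_rows([
  [[-1,40,0,0,15],[-1,40,0,0,15],[-1,40,0,0,15],[-1,40,0,0,15],[-1,40,0,0,15],[-1,40,0,0,15],[-1,40,0,0,15],[-2,40,0,0,15]],
])

```text
t: 45.02
tool_pos: [0.4463, 0.0765, 0.2584]
eef_rot: [0.0, 1.0, 0.0, -0.001]
wrist_force: [1.0, -0.1, -1.5]
grip_width: 0.0201
```

>>> send_rows([
  [[-2,40,0,0,15],[-2,40,0,0,15],[-2,40,0,0,15],[-2,40,0,0,15],[-2,40,0,0,15],[-1,40,0,0,15],[-1,40,0,0,15],[0,15,0,0,15]],
])

```text
t: 46.02
tool_pos: [0.4584, 0.371, 0.2583]
eef_rot: [-0.001, 1.0, -0.001, -0.002]
wrist_force: [1.0, -0.4, -2.1]
grip_width: 0.0206
```

>>> send_rows([
  [[0,0,0,0,15],[0,0,0,0,15]],
])

```text
t: 46.28
tool_pos: [0.4602, 0.3682, 0.2596]
eef_rot: [0.001, 1.0, -0.001, -0.0]
wrist_force: [-0.2, -0.5, -1.2]
grip_width: 0.0202
```

```bash
python3 - <<'E'
from h import *
plan([.4595,.3845],.2559,0)
s=cam("side","s18");t=cam("top","t18")
crop(s,300,330,75,75,8,"sc18")
E
```

```text
t 46.275 tcp [0.4602 0.3682 0.2596] turn -0.001 shift [ 0.7 16.3  3.7] F [-0.2 -0.5 -1.2] tilt -1.0 w 0.0202
```

View pics/sc18.png

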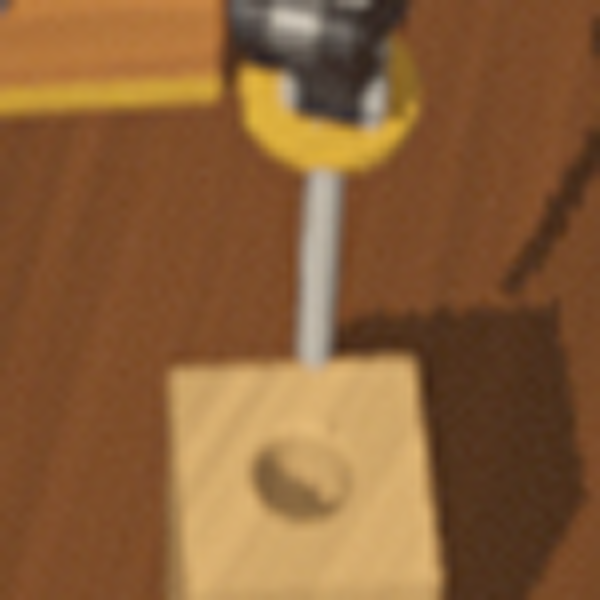

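View pics/t18.png

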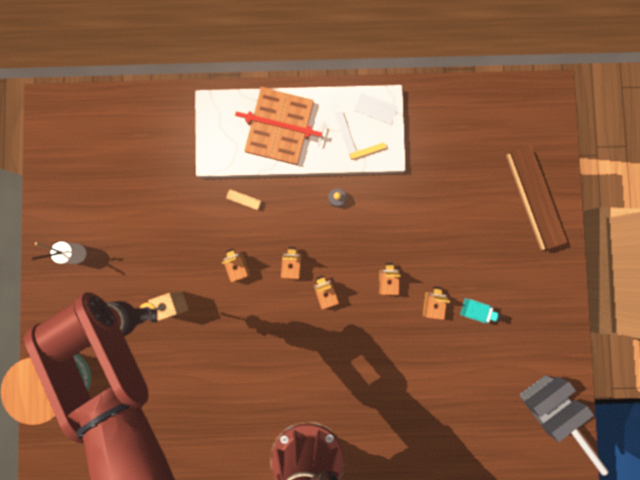

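```bash
python3 - <<'E'
from h import *
s=cam("side")
a=onz(s,(300+313/8,330+355/8),.2596-.1209);b=onz(s,(300+302/8,330+478/8),.110);print(a,b,a-b)
plan([.4595,.3845],.2559,0)
E
```

```text
[0.46311115 0.37083471 0.1387    ] [0.46114005 0.38676577 0.11      ] [ 0.00197111 -0.01593106  0.0287    ]
t 46.425 tcp [0.4608 0.3683 0.2602] turn -0.002 shift [ 1.3 16.2  4.3] F [-0.4  0.2 -1.4] tilt -1.0 w 0.0203
```

>>> send_rows([
  [[1.7,16,0,0,15],[0,0,0,0,15],[0,0,15,0,15],[0,0,15,0,15],[0,0,10,0,15],[0,0,0,0,15]],
])

```text
t: 47.18
tool_pos: [0.458, 0.3846, 0.218]
eef_rot: [0.001, 1.0, -0.001, -0.002]
wrist_force: [-0.1, 0.0, -0.5]
grip_width: 0.0201
```

```bash
python3 - <<'E'
from h import *
plan([.4590,.3842],.1265,0)
s=cam("side","s19")
crop(s,300,330,75,75,8,"sc19")
E
```

```text
t 47.175 tcp [0.458  0.3846 0.218 ] turn -0.001 shift [-1.  -0.4 91.5] F [-0.1  0.  -0.5] tilt -0.99999 w 0.0201
```

View pics/sc19.png

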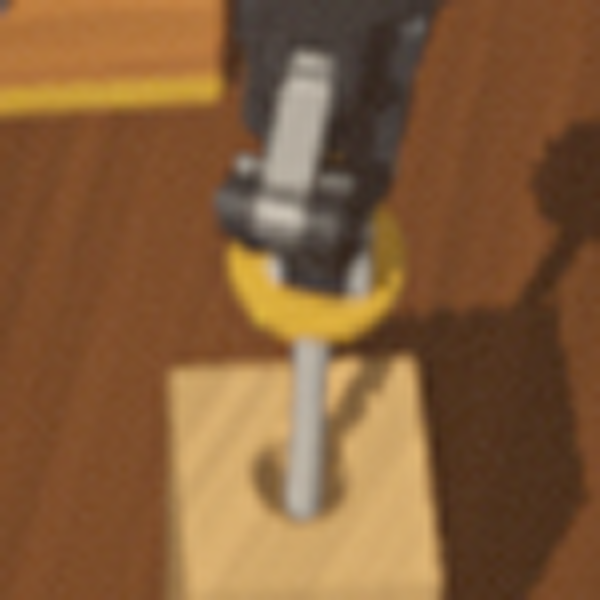

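>>> send_rows([
  [[-1,-1.5,10,0,15],[0,0,15,0,15],[0,0,20,0,15],[0,0,20,0,15],[0,0,14,0,15],[0,0,6,0,15],[0,0,0,0,15],[0,0,0,0,15]],
])

```text
t: 48.22
tool_pos: [0.4606, 0.3844, 0.1361]
eef_rot: [0.0, 1.0, 0.001, 0.001]
wrist_force: [0.5, 0.1, -1.3]
grip_width: 0.0207
```

>>> send_rows([
  [[1,0,4,0,15],[0,0,3,0,15],[0,0,2,0,15],[0,0,1,0,15],[0,0,0,0,15],[0,0,0,0,15]],
])

```text
t: 48.98
tool_pos: [0.459, 0.3839, 0.1259]
eef_rot: [0.0, 1.0, -0.0, -0.0]
wrist_force: [-2.5, -1.5, 5.1]
grip_width: 0.0205
```

>>> send_rows([
  [[0,0,0,0,100],[0,0,0,0,100],[0,0,0,0,100],[0,0,0,0,100],[0,0,-15,0,100],[0,0,-40,0,100],[0,0,-40,0,100],[0,0,0,0,100]],
])

```text
t: 49.98
tool_pos: [0.462, 0.3859, 0.2266]
eef_rot: [0.0, 1.0, 0.003, 0.005]
wrist_force: [0.2, 0.2, 0.3]
grip_width: 0.0855
```

```bash
python3 - <<'E'
from h import *
plan(bp("a",.055),.13,16.2)
s=cam("side","s20");t=cam("top","t20")
crop(s,270,140,180,290,2,"sc20")
E
```

```text
t 49.975 tcp [0.462  0.3859 0.2266] turn -0.283 shift [-100.8 -209.6   96.6] F [0.2 0.2 0.3] tilt -0.99994 w 0.0855
```

View pics/sc20.png

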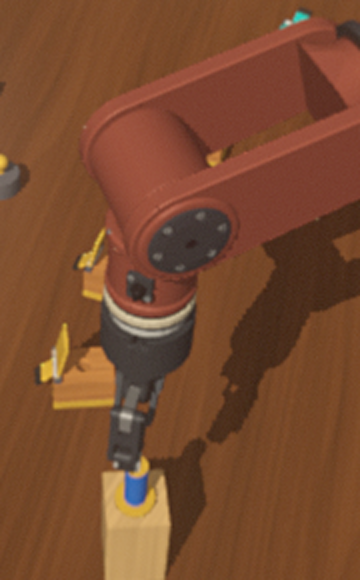

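View pics/t20.png

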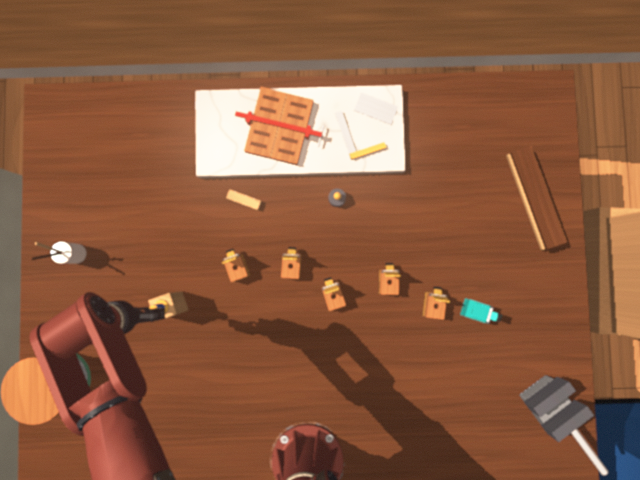

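>>> send_rows([
  [[0,0,-10,-0.142,0],[0,0,0,-0.141,0],[-20,-42,0,0,0],[-20,-42,10,0,0],[-20,-42,20,0,0],[-20,-42,20,0,0],[-18,-42,20,0,0],[0,0,20,0,0]],
])

```text
t: 51.08
tool_pos: [0.6122, 0.2064, 0.1376]
eef_rot: [-0.138, 0.99, -0.0, -0.001]
wrist_force: [-0.6, 0.4, -0.5]
grip_width: 0.0001
```

>>> send_rows([
  [[0,0,0,0,0],[0,0,0,0,0]],
])

```text
t: 51.32
tool_pos: [0.6107, 0.2106, 0.14]
eef_rot: [-0.141, 0.99, 0.0, -0.0]
wrist_force: [-0.2, 0.2, 0.7]
grip_width: -0.0001
```

```bash
python3 - <<'E'
from h import *
plan(bp("a",.055)-[.002,.002],.08,16.2)
E
```

```text
t 51.325 tcp [0.6107 0.2106 0.14  ] turn 0.001 shift [-4.4 -1.1 60. ] F [-0.2  0.2  0.7] tilt -1.0 w -0.0001
```

>>> send_rows([
  [[-4,-1,30,0,0],[0,0,30,0,0],[0,0,0,0,0],[10,0,0,0,0],[15,0,0,0,0],[15,0,0,0,0],[10,0,0,0,0],[0,0,0,0,0]],
])

```text
t: 52.32
tool_pos: [0.5676, 0.1959, 0.0815]
eef_rot: [-0.141, 0.99, 0.0, 0.001]
wrist_force: [0.4, 0.2, -0.1]
grip_width: 0.0002
```

```bash
python3 - <<'E'
from h import *
plan(bp("a",.0)-[.002,.002],.053,16.2)
s=cam("side","s21");crop(s,250,240,130,110,5,"sc21")
E
```

```text
t 52.325 tcp [0.5676 0.1959 0.0815] turn -0.0 shift [ 5.2  1.  28.5] F [ 0.4  0.2 -0.1] tilt -1.0 w 0.0002
```

View pics/sc21.png

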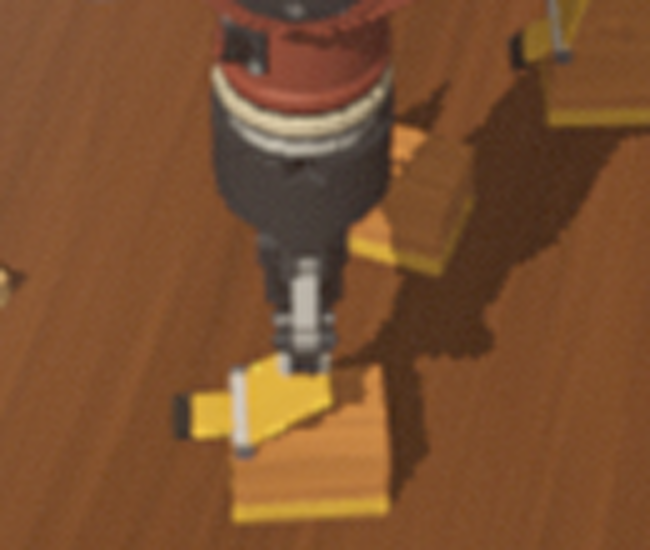

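Working as intended. Press down.

>>> send_rows([
  [[3,0,5,0,0],[2,0,8,0,0],[0,0,8,0,0],[0,0,5,0,0],[0,0,3,0,0],[0,0,2,0,0],[0,0,1,0,0],[0,0,0,0,0]],
])

```text
t: 53.38
tool_pos: [0.5623, 0.1942, 0.0507]
eef_rot: [-0.141, 0.99, -0.0, -0.001]
wrist_force: [-8.0, -2.0, 14.2]
grip_width: 0.0
```

>>> send_rows([
  [[0,0,-20,0,0],[0,0,-60,0,0],[0,0,-20,0.165,0],[0,0,0,0.164,0],[0,0,0,0,0]],
])

```text
t: 54.0
tool_pos: [0.5636, 0.1945, 0.1493]
eef_rot: [0.022, 1.0, 0.0, 0.001]
wrist_force: [0.4, -0.2, 0.4]
grip_width: 0.0
```

```bash
python3 - <<'E'
from h import *
plan(bp("d",.055)-[.002,.0],.135,-2.6)
s=cam("side","s22");crop(s,250,130,180,220,2.7,"sc22");t=cam("top","t22");crop(t,200,220,260,110,3,"tc22")
E
```

```text
t 54.0 tcp [0.5636 0.1945 0.1493] turn 0.0 shift [ -20.  -446.7   14.3] F [ 0.4 -0.2  0.4] tilt -1.0 w 0.0
```

View pics/sc22.png

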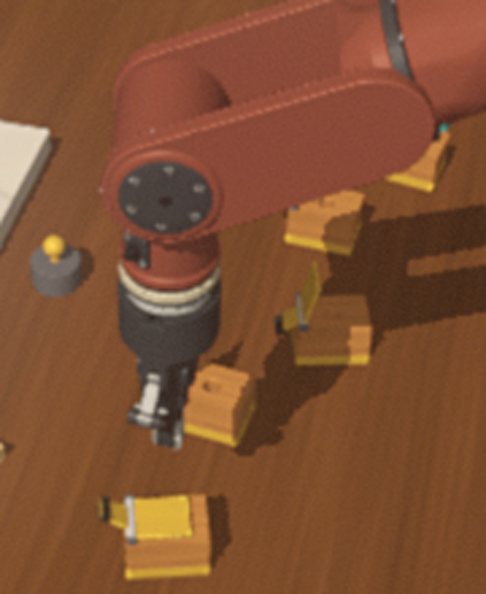

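View pics/tc22.png

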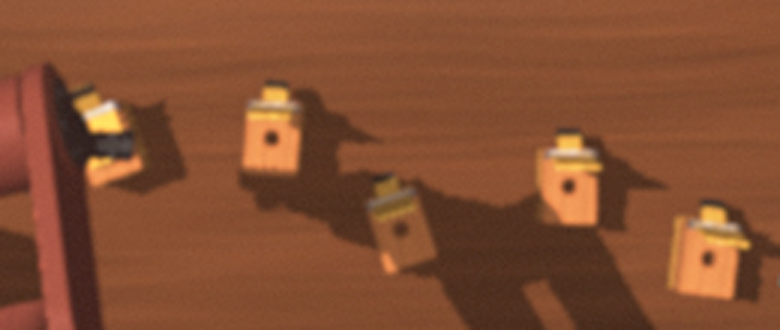

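>>> send_rows([
  [[-3,-45,0,0,0],[-2,-45,0,0,0],[-2,-45,0,0,0],[-2,-45,0,0,0],[-2,-45,0,0,0],[-2,-45,0,0,0],[-2,-45,0,0,0],[-2,-45,0,0,0]],
])

```text
t: 55.1
tool_pos: [0.5626, -0.1674, 0.1476]
eef_rot: [0.022, 1.0, 0.0, -0.0]
wrist_force: [0.4, 0.5, -0.8]
grip_width: -0.0005
```

>>> send_rows([
  [[-2,-45,0,0,0],[-2,-42,0,0,0],[0,0,10,0,0],[0,0,0,0,0]],
])

```text
t: 55.6
tool_pos: [0.5616, -0.2521, 0.136]
eef_rot: [0.023, 1.0, 0.001, -0.002]
wrist_force: [0.5, 0.3, -0.3]
grip_width: -0.0001
```

```bash
python3 - <<'E'
from h import *
plan(bp("d",.055)-[.001,.0],.08,-2.6)
E
```

```text
t 55.6 tcp [ 0.5616 -0.2521  0.136 ] turn -0.001 shift [-2.8 -0.5 56. ] F [ 0.5  0.3 -0.3] tilt -0.99999 w -0.0001
```

>>> send_rows([
  [[-3,0,28,0,0],[0,0,28,0,0],[0,0,0,0,0],[10,0,0,0,0],[15,0,0,0,0],[15,0,0,0,0],[12,0,0,0,0],[0,0,0,0,0]],
])

```text
t: 56.6
tool_pos: [0.5125, -0.2508, 0.0823]
eef_rot: [0.024, 1.0, 0.0, -0.001]
wrist_force: [0.3, 0.1, 0.9]
grip_width: 0.0003
```

>>> send_rows([
  [[3,0,5,0,0],[0,0,8,0,0],[0,0,8,0,0],[0,0,5,0,0],[0,0,2,0,0],[0,0,1,0,0],[0,0,0,0,0]],
])

```text
t: 57.48
tool_pos: [0.5111, -0.2507, 0.0532]
eef_rot: [0.023, 1.0, -0.0, 0.0]
wrist_force: [-1.9, 0.0, -0.2]
grip_width: -0.0003
```

>>> send_rows([
  [[0,0,1.5,0,0],[0,0,1.5,0,0],[0,0,1,0,0],[0,0,0,0,0]],
])

```text
t: 57.98
tool_pos: [0.5113, -0.251, 0.0509]
eef_rot: [0.023, 1.0, -0.0, -0.0]
wrist_force: [-3.5, 1.8, 8.7]
grip_width: 0.0002
```

Shut. Next e.

>>> send_rows([
  [[0,0,-20,0,0],[0,0,-50,0,0],[0,0,-20,0.12,0],[0,0,0,0,0]],
])

```text
t: 58.48
tool_pos: [0.513, -0.252, 0.1426]
eef_rot: [0.083, 0.997, -0.002, 0.003]
wrist_force: [-0.6, -0.6, -0.3]
grip_width: 0.0002
```

```bash
python3 - <<'E'
from h import *
plan(bp("e",.055)-[.001,.0],.135,-9.5)
E
```

```text
t 58.475 tcp [ 0.513  -0.252   0.1426] turn 0.0 shift [  -1.4 -140.3    7.6] F [-0.6 -0.6 -0.3] tilt -0.99998 w 0.0002
```

>>> send_rows([
  [[0,-35,0,0,0],[0,-35,0,0,0],[0,-35,0,0,0],[0,-35,0,0,0],[0,0,5,0,0],[0,0,0,0,0]],
])

```text
t: 59.22
tool_pos: [0.4866, -0.3873, 0.132]
eef_rot: [0.083, 0.997, 0.002, -0.001]
wrist_force: [-0.5, 0.4, -0.1]
grip_width: -0.0001
```

```bash
python3 - <<'E'
from h import *
plan(bp("e",.055)-[.001,.0],.08,-9.5)
E
```

```text
t 59.225 tcp [ 0.4866 -0.3873  0.132 ] turn -0.0 shift [-5.1 -2.5 52. ] F [-0.5  0.4 -0.1] tilt -0.99999 w -0.0001
```

>>> send_rows([
  [[-4,-2,26,0,0],[0,0,26,0,0],[0,0,0,0,0],[10,0,0,0,0],[15,0,0,0,0],[15,0,0,0,0],[12,0,0,0,0],[0,0,0,0,0]],
])

```text
t: 60.22
tool_pos: [0.4386, -0.3826, 0.0824]
eef_rot: [0.084, 0.996, 0.0, -0.0]
wrist_force: [-1.7, 0.1, 1.0]
grip_width: 0.0
```

>>> send_rows([
  [[3,0,5,0,0],[0,0,8,0,0],[0,0,8,0,0],[0,0,5,0,0],[0,0,2,0,0],[0,0,1,0,0],[0,0,1,0,0],[0,0,0,0,0]],
])

```text
t: 61.22
tool_pos: [0.4373, -0.3824, 0.0523]
eef_rot: [0.083, 0.997, -0.0, 0.0]
wrist_force: [0.2, -0.2, 0.5]
grip_width: -0.0002
```

>>> send_rows([
  [[0,0,1.5,0,0],[0,0,1.5,0,0],[0,0,0,0,0],[0,0,0,0,0]],
])

```text
t: 61.72
tool_pos: [0.4374, -0.3826, 0.0509]
eef_rot: [0.083, 0.997, -0.0, -0.0]
wrist_force: [-3.0, 1.9, 9.1]
grip_width: 0.0001
```

>>> send_rows([
  [[0,0,-20,0,0],[0,0,-50,0,0],[0,0,-55,0,0],[0,0,-55,0,0],[40,0,0,0,0],[40,0,0,0,0],[0,0,0,0,0],[0,0,0,0,0]],
])

```text
t: 62.72
tool_pos: [0.3588, -0.3694, 0.2301]
eef_rot: [0.084, 0.997, -0.001, 0.001]
wrist_force: [0.8, -0.1, -0.4]
grip_width: -0.0
```

```bash
python3 - <<'E'
from h import *
s=cam("side","s23");crop(s,250,130,180,290,2,"sc23");t=cam("top","t23");crop(t,130,220,330,110,2.4,"tc23")
E
```

```text
(no output)
```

View pics/sc23.png

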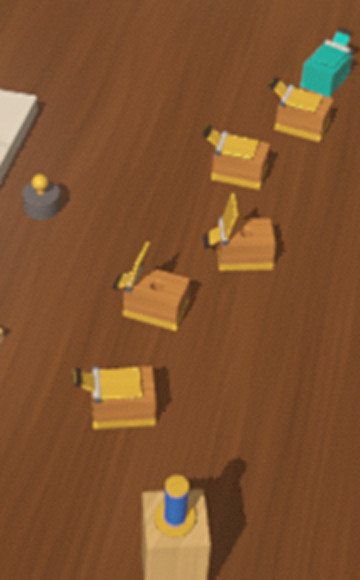

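View pics/tc23.png

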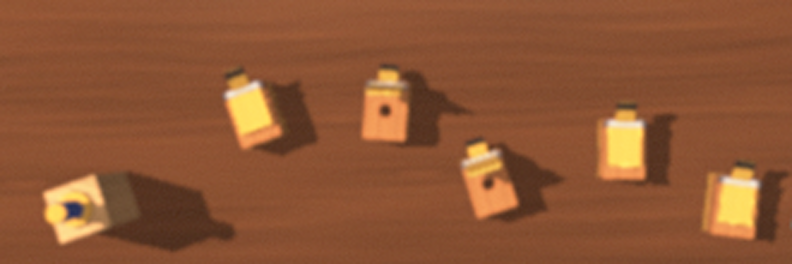

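```bash
python3 -c "
from cell import manip
print(manip.finish_job())"
```

```text
the job is handed in; nothing more can be done
None
```

I opened all five walnut flaps by their tails, felt the bores in order from a to e, and hung the probe back in its stand. Then I pressed shut the flaps of the blind blocks and handed the job in at about t = 63 s. No verdict is reported.

| Block | Pin tip stopped at | Bore | Flap left |
|---|---|---|---|
| a | about 25 mm above the bench | blind | shut |
| b | the bench | through | open |
| c | the bench | through | open |
| d | about 25 mm above the bench | blind | shut |
| e | about 25 mm above the bench | blind | shut |

- **Final pictures:** flaps a, d and e lie flat, and I pressed each down to tool height 51 mm against 9–14 N. Flaps b and c stand open. All blocks are upright, and the probe's flange rests on the stand's top with the arm clear.
- **Weight and wedge:** I never moved near them. The weight shows at the left edge of the final side crop. I did not measure either for movement.
- **Disturbances:** block c was knocked about 2–3 cm aside after I had felt it, and its flap stayed open. I saw no slip of the grip.
- **Disagreements:** the two cameras differed by 2–5 mm from each other, and the arm's own readings were off by a similar amount. I corrected for this by comparing the pin with each bore in the side view. At block e the two views still differed by about 3 mm, so I split the difference and the pin went in freely.

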